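# Re-lay the lapped cover plates of a drip stand

## Task

Re-lay the two missing cover plates on the sloping drip stand like roof slates, working upwards from the bottom plate that is already hanging: first the longer plate, then the shorter one on top. Each lies flat and square, in line with the plate below and lapping over it, and is drawn gently down the slope until the rib under its upper end is felt to bear against its own stop bar, which sets the exposure of the plate below (about 50 mm, give or take 7). Leave the bottom plate hanging in its place, and do not disturb the small bottle and the dish that stand behind.

Things in the scene. Friction and masses are not known exactly. Their poses are not given: they have to be found in the camera images.
- deck: Frame of the fixed steel drip stand's sloping top, 110 mm wide, with the two adjustable stop bars it carries (not the sheet and bars that plates lie on). Origin: centre line, slope's foot, 46 mm above the bench, at the bottom plate's lower underside edge. x up the slope (28 degrees, away from the robot), y left, z square out. Press a plate on a stop bar with under 12 N.
- course_2 (a point): Nominal line on the deck, at x 124, z 6 mm, y 0 in its axes: upper face of the long plate's stop bar, 5 by 44 mm, top 1.5 mm below this point. It was clamped anywhere within 7 mm up or down the slope of here: find it by touch. Bearing on it nominally, the long plate is parallel to the deck's axes, its origin at x 90, y 0, z 6, its lower part flat on the bottom plate.
- course_3 (a point): The same for the short plate's stop bar: nominal at x 158, z 12 mm, likewise clamped within 7 mm of it. The short plate's nominal origin is x 132, y 0, z 12 mm; its lower part lies flat on the long plate. Plates also lie on fixed bars, 44 mm long, at x 104 to 110 (top z 6) and x 140 to 145 mm (top z 12). Friction holds a plate where it is put: one short of its stop does not slide home.
- bottom_plate: White plastic plate like the long one but 46 mm wide, loose, already hanging home at the foot of the slope. Frame as for the long plate.
- long_plate: White plastic plate, 80 (x) by 50 (y) by 6 mm, about 80 g, lying on the bench left or right of the stand. Origin: centre of the flat underside; +x to the head (upper end when hung), z out of the top face. Under the head, full width, a rib at x 34 to 40 mm stands 6 mm down; on the bench the plate rests on rib and tail, pitched 4.6 degrees head up, origin 3 mm up.
- short_plate: As the long plate but 64 mm long and 54 mm wide: rib at x 26 to 32 mm; lies on the bench pitched 5.9 degrees, on the other side of the stand.
- long_plate_head (a point): Middle of the head end edge of the long plate's underside, 40 mm along +x from its origin.
- short_plate_head (a point): The same on the short plate, 32 mm along +x from its origin.
- buffer_bottle: Bystander: small capped bottle, 45 mm across, 88 mm high, loose, beyond the plate on the left. Origin under its centre.
- dish: Bystander: round lidded dish, 59 mm across, 16 mm high, loose, beyond the plate on the right. Origin under its centre.
There are look-alikes about, which are no part of the job. Leave any blue look-alike of the bottom_plate alone.

How it is judged:
By the outcome, as a careful person would: the job done as asked, in the order asked, and still so for the second after the job is handed in, with the robot touching nothing.
It also fails if it takes over 54 s, if anything falls off the work surface, if the arm or the gripper's body presses on something with over 40 N, if the wrist force passes 120 N, or if a joint passes its speed limit or range.

## Robot

A 7-joint arm with a two-finger parallel gripper is mounted at the origin on the work surface; the furniture and walls round the work are solid. World frame = base frame: x ahead of the robot, y to its left, z up, the work surface at z = 0. Lengths are in m, angles in rad, forces in N, time in s.
With the tool pointing down it reaches from about 0.35 to 0.9 m from the base axis. Payload 19.9 kg.
Tool frame: the origin (TCP) lies at the very end of the fingers, on their centre line; the grasp point (between the pads) lies 19 mm behind it; z points along the fingers, y is the line along which they close (so a half turn about z gives the same grasp; the last joint's range is limited). The gripper opens to 85 mm and grips with 20 to 120 N. Pads are 22 mm wide; open, the fingers measure 114 mm over their backs; the gripper's body (76 mm by 85 mm) begins 54 mm behind the grasp point. The pads swing forward as they close: fully open they stand 13 mm farther back than shut.
Start: joints at [1.188, 0.417, -0.01, 1.614, 0.005, 1.111, -0.053], TCP at [0.209, -0.589, 0.231] pointing down, gripper open.
Joint ranges: [-2.81, 2.81], [-0.39, 2.02], [-1.27, 1.25], [0.06, 2.57], [-1.19, 4.33], [0.19, 2], [-2.82, 2.82]. Speed limits (rad/s): [1.89, 1.89, 2.39, 2.39, 3.01, 3.01, 3.01].

## Interface

Orientations are given as a unit quaternion [x, y, z, w].
In Python, from workcell import manip, viewer, job gives the robot as it stands.
- The arm moves only by the tool step_arm, never from a script. Its argument "increments" is a list of rows, each an object of numbers: "dx", "dy", "dz": the shift along the tool's x, y, z in cm; "rx", "ry", "rz": the turn, a rotation vector about the tool's x, y, z in rad. In form: [{"dx": .., "dy": .., "dz": .., "rx": .., "ry": .., "rz": ..}, ...]. A call has 1 to 20 rows; each row is the pose to reach, as a shift and turn from the pose commanded when the call began, along the tool's axes at that moment; what a row does not reach only later rows make up. A row lasts 1/8 s, in which the tool goes at most 62.5 mm and 10.7 degrees, less where a joint would pass 70% of its speed; a pose out of reach is approached as far as the arm can. A call with a gripper value outside its range is refused whole. "hand" is the closure, from -1 (fully open) to 1 (shut), set as the call begins (left out, the last holds). The fingers move at their own pace and stop on an object; "squeeze" is the grip in N (left out, the last holds). Time passes only in rows, so rows that repeat a pose let the fingers close. It gives the time, the measured TCP pose, the force, the opening and the grip force at its end, in the units of the state.
- manip.observe(): the state, without advancing time (a new reading comes with each control period).
- viewer.get_image(name): name is "side" or "top" or "wrist"; returns (picture, depth): 420x560x3 uint8, red, green, blue; 420x560 float32, m along the optical axis (not along the pixel's ray), 0 where there is no reading.
- viewer.get_calibration(name): a dict with "fx", "fy", "cx", "cy" (pixels), "world_to_cam" (4x4, takes a point from world to camera coordinates); the wrist camera has in their place "hand_eye" (4x4, takes a point from camera to tool coordinates, whose origin is the TCP and whose axes are the flange's). Camera axes: x right, y up, looking along -z (the intrinsics and any distortion apply to the point x, -y, -z); pixel columns grow to the right and rows downward; lengths in m; the calibration is good to about 2 mm. A picture is of the moment at which its call begins: read the wrist's pose just before it. get_calibration takes no time and is no camera call.
- job.job_done(): hands the job in; it is judged then, once.
The state is a dict: "time_s": time; "joints": joint angles; "dq": joint speeds; "joint_efforts": joint torques, N m; "position": TCP position; "orientation": TCP orientation; "contact_force": force on the tool from outside, world axes, zero at the start; "wrist_torque": the same for the moment, N m; "gripper_width": finger opening in m; "grasp_force": force on a finger pad.
Only numpy, scipy, OpenCV 4.12 (cv2) and the standard library are available. Lean on these libraries where they do the work, as an engineer would, in place of code of your own. Each camera call takes 0.05 s, during which the arm holds its last target. There are 200 camera calls.

## Working session

There is one attempt and no reset: what is moved stays moved. The work goes in short steps, Python scripts to look and compute and a tool call to move; the robot and the scene stay as the last step left them, time stands still between calls to the robot, and variables do not carry over. Pictures are saved under pics/ and viewed, at most 12 in all, crops included, and the job is handed in when it is done.

Besides the shell and the picture viewer there is one more tool, called as name([rows], argument=value, ...), one row to a line, values as JSON. step_arm: Moves the arm, as the interface text tells. Its arguments: {"type":"object","properties":{"increments":{"type":"array"},"hand":{"type":"number"},"squeeze":{"type":"number"}},"required":["increments"]}

```bash
mkdir -p pics; ls
cat > h.py <<'E'
import numpy as np, cv2
from workcell import manip, viewer, job
from scipy.spatial.transform import Rotation as R
def grab(n):
    s=manip.observe(); im,d=viewer.get_image(n); return s,im,d
E
python3 - <<'E'
from h import *
s=manip.observe(); print(s)
out=[]
for n in ("side","top"):
    s,im,d=grab(n); np.savez('pics/%s0.npz'%n,im=im,d=d)
    cv2.imwrite('pics/%s0.png'%n,im[:,:,::-1]); c=viewer.get_calibration(n); print(n,{k:np.round(v,4).tolist() for k,v in c.items()}, (d>0).mean())
print(viewer.get_calibration("wrist"))
E
```

```text
pics
{'time_s': 0.0, 'joints': array([ 1.18848955,  0.41798835, -0.01031268,  1.61414718,  0.00470408,
        1.11074116, -0.0530117 ]), 'dq': array([-0.00142806, -0.0001592 ,  0.00161824, -0.00208505,  0.00060113,
        0.0017996 , -0.00181494]), 'joint_efforts': array([-3.77954584e-04, -8.64444566e+01,  6.78626988e-01, -4.34897196e+01,
        1.90172461e-02,  7.44756719e-03, -3.39822736e-05]), 'position': array([ 0.20878249, -0.58872708,  0.23066262]), 'orientation': array([ 9.85515643e-01,  1.69583372e-01, -1.52384406e-04, -6.11411953e-04]), 'contact_force': array([-0.06540503,  1.18635008, -0.01775953]), 'wrist_torque': array([-0.02804409, -0.0161047 , -0.0062788 ]), 'grasp_force': 0.0, 'gripper_width': 0.0852982279876858}
side {'fx': 487.035, 'fy': 487.035, 'cx': 274.1504, 'cy': 209.0647, 'world_to_cam': [[0.9526, 0.3042, -0.0013, -0.4906], [-0.1689, 0.5325, 0.8294, 0.0008], [0.253, -0.7898, 0.5587, -1.3824], [0.0, 0.0, 0.0, 1.0]]} 0.9958715986394557
top {'fx': 379.2738, 'fy': 379.2738, 'cx': 277.9122, 'cy': 208.2282, 'world_to_cam': [[0.0165, -0.9998, -0.0055, 0.0019], [0.9957, 0.0159, 0.0913, -0.5449], [-0.0912, -0.007, 0.9958, -0.9416], [0.0, 0.0, 0.0, 1.0]]} 0.9961522108843538
{'fx': 353.8477732301064, 'fy': 353.8477732301064, 'cx': 281.69895092484234, 'cy': 206.31657118035653, 'hand_eye': array([[ 4.70779230e-04,  9.57320211e-01,  2.89029050e-01,
         7.40183040e-02],
       [ 9.99999572e-01, -6.80986839e-04,  6.26730899e-04,
        -2.62985840e-04],
       [ 7.96807135e-04,  2.89028631e-01, -9.57320122e-01,
        -1.43497586e-01],
       [ 0.00000000e+00,  0.00000000e+00,  0.00000000e+00,
         1.00000000e+00]])}
```

View pics/top0.png

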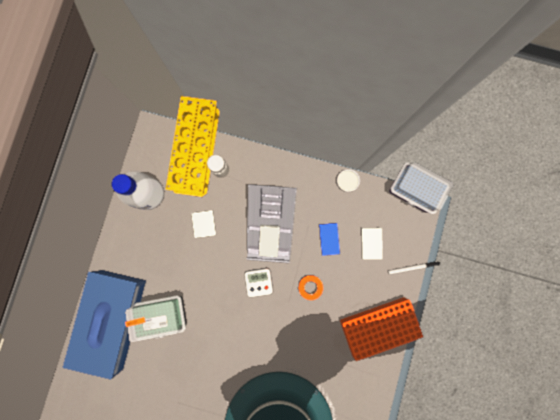

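View pics/side0.png

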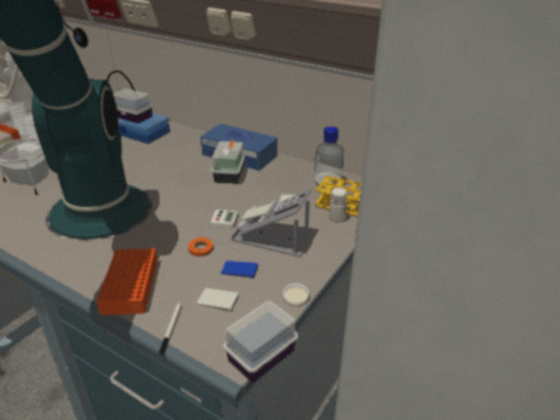

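The top view shows the stand at (270,222) with the bottom plate at (269,241), a white plate on the left at (204,224) and one on the right at (372,243). The bottle is at (217,164), the dish at (348,180), and the blue look-alike at (330,239). The side view agrees.

```bash
cat >> h.py <<'E'
def cam(n,s=None):
    c=viewer.get_calibration(n); K=(c['fx'],c['fy'],c['cx'],c['cy'])
    if n=='wrist':
        T=np.eye(4); T[:3,:3]=R.from_quat(s['orientation']).as_matrix(); T[:3,3]=s['position']; M=T@c['hand_eye']
    else: M=np.linalg.inv(c['world_to_cam'])
    return K,M
def cloud(d,K,M):
    v,u=np.mgrid[:d.shape[0],:d.shape[1]]
    p=np.stack([(u-K[2])/K[0]*d,-(v-K[3])/K[1]*d,-d],-1)
    return p@M[:3,:3].T+M[:3,3]
def onplane(uv,K,M,z):
    uv=np.atleast_2d(uv).astype(float)
    r=np.stack([(uv[:,0]-K[2])/K[0],-(uv[:,1]-K[3])/K[1],-np.ones(len(uv))],-1)@M[:3,:3].T
    t=(z-M[2,3])/r[:,2]; return M[:3,3]+t[:,None]*r
E
python3 - <<'E'
from h import *
f=np.load('pics/top0.npz'); im,d=f['im'],f['d']; K,M=cam('top'); P=cloud(d,K,M)
hsv=cv2.cvtColor(im,cv2.COLOR_RGB2HSV)
m=((hsv[...,2]>185)&(hsv[...,1]<60)).astype(np.uint8)
n,lab,st,ce=cv2.connectedComponentsWithStats(m)
for i in range(1,n):
    if st[i,4]>80 and 100<ce[i][1]<320:
        q=P[lab==i]; r=cv2.minAreaRect((q[:,:2]*1000).astype(np.float32))
        A=np.c_[q[:,:2]-q[:,:2].mean(0),np.ones(len(q))]; pl=np.linalg.lstsq(A,q[:,2],rcond=None)[0]
        print(ce[i].round(),st[i,4],q.mean(0).round(4),np.ptp(q[:,2]).round(4),r,'grad',pl.round(3))
cv2.imwrite('pics/crop.png',cv2.resize(im[130:300,180:420,::-1],None,fx=3.3,fy=3.3,interpolation=cv2.INTER_CUBIC))
E
```

```text
[303. 243.] 31603 [ 0.4573 -0.0549  0.011 ] 1.8898 ((497.9037780761719, -187.0274658203125), (607.7959594726562, 1003.49267578125), 8.927165985107422) grad [ 0.034 -0.01   0.011]
[145. 193.] 727 [0.5681 0.3252 0.1001] 0.9665 ((537.8473510742188, 188.42723083496094), (397.0375061035156, 69.2262954711914), 76.11814880371094) grad [-0.753 -0.487  0.1  ]
```

View pics/crop.png

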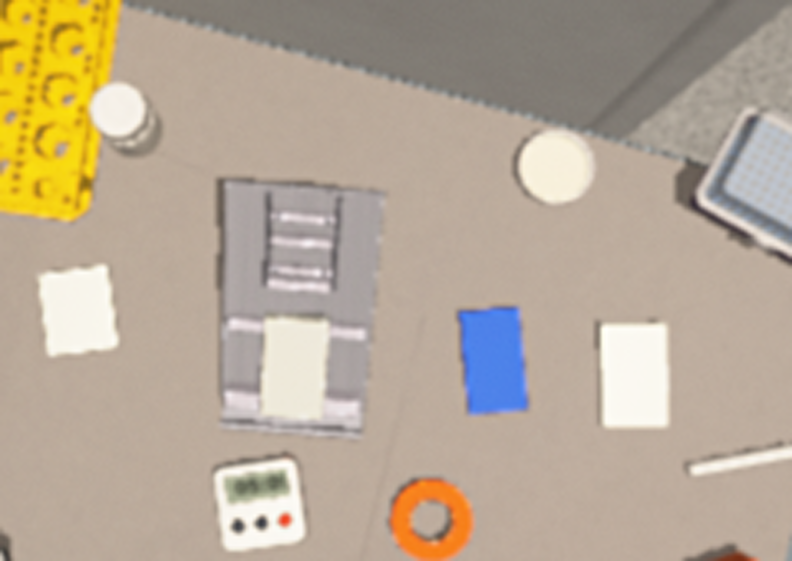

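The crop shows bars across the deck, dark lines flanking the upper bars, and the long plate on the right. I'll take tighter masks next.

Run:
```python
from h import *
f=np.load('pics/top0.npz'); im,d=f['im'],f['d']; K,M=cam('top'); P=cloud(d,K,M)
hsv=cv2.cvtColor(im,cv2.COLOR_RGB2HSV)
for nm,(u,v) in dict(short=(204,224),long=(372,243),bottom=(269,241),bottle=(216,163),dish=(348,180)).items():
    w=im.copy(); msk=np.zeros((422,562),np.uint8)
    cv2.floodFill(w,msk,(u,v),(0,0,0),(14,)*3,(14,)*3,4|cv2.FLOODFILL_FIXED_RANGE)
    L=msk[1:-1,1:-1]>0; q=P[L]; 
    A=np.c_[q[:,:2]-q[:,:2].mean(0),np.ones(len(q))]; pl=np.linalg.lstsq(A,q[:,2],rcond=None)[0]
    v_,u_=np.nonzero(L); g=onplane(np.c_[u_,v_],K,M,float(np.median(q[:,2])))
    print(nm,L.sum(),im[v,u],'z',np.median(q[:,2]).round(4),cv2.minAreaRect((g[:,:2]*1000).astype(np.float32)),'grad',pl.round(3))
# deck height map
for y,v in [(270,c) for c in range(184,262,3)]:
    print(v,P[v,258].round(3),P[v,262].round(3),P[v,270].round(3),P[v,283].round(3),P[v,290].round(3))
```

```text
short 473 [248 245 236] z 0.0097 ((502.3982238769531, 203.7723388671875), (62.57504653930664, 52.11785888671875), 8.953695297241211) grad [-0.059 -1.353  0.012]
long 561 [251 248 240] z 0.0096 ((459.3599548339844, -231.86488342285156), (46.223358154296875, 74.88436126708984), 89.7740249633789) grad [0.02  2.113 0.013]
bottom 556 [237 232 218] z 0.0706 ((460.0540771484375, 20.944618225097656), (69.5847396850586, 67.29540252685547), 0.9326949119567871) grad [ 0.598 -0.556  0.075]
bottle 176 [246 241 232] z 0.0877 ((646.1070556640625, 163.80593872070312), (34.37765121459961, 33.79534149169922), 1.7177305221557617) grad [-0.006 -0.009  0.088]
dish 327 [248 239 221] z 0.0155 ((620.7156372070312, -168.5416259765625), (52.889305114746094, 49.531436920166016), 56.51963806152344) grad [-1.426  1.544  0.019]
184 [0.61  0.064 0.   ] [ 0.611  0.054 -0.002] [0.61  0.033 0.005] [ 0.611 -0.001 -0.001] [ 0.611 -0.02   0.002]
187 [0.583 0.056 0.132] [0.583 0.047 0.131] [0.583 0.029 0.134] [ 0.584 -0.001  0.13 ] [ 0.603 -0.02   0.001]
190 [0.577 0.056 0.127] [0.577 0.047 0.128] [0.577 0.029 0.129] [ 0
[... 1872 characters left out ...]
62 -0.003  0.05 ] [ 0.462 -0.021  0.049]
244 [0.453 0.059 0.042] [0.453 0.047 0.069] [0.454 0.028 0.067] [ 0.454 -0.003  0.044] [ 0.455 -0.021  0.046]
247 [0.446 0.059 0.039] [0.446 0.048 0.062] [0.447 0.028 0.062] [ 0.447 -0.004  0.041] [ 0.447 -0.021  0.04 ]
250 [0.439 0.058 0.055] [0.439 0.048 0.058] [0.439 0.028 0.061] [ 0.44  -0.004  0.045] [ 0.44  -0.021  0.037]
253 [0.431 0.058 0.047] [0.432 0.048 0.055] [0.432 0.028 0.056] [ 0.432 -0.004  0.052] [ 0.431 -0.022  0.001]
256 [0.422 0.06  0.007] [0.423 0.05  0.007] [0.425 0.028 0.052] [ 0.424 -0.004  0.008] [ 0.424 -0.022  0.001]
259 [0.415 0.059 0.021] [0.416 0.049 0.021] [0.415 0.029 0.003] [ 0.416 -0.004  0.007] [ 0.416 -0.022  0.001]
```

```bash
cat >> h.py <<'E'
def Rt(yaw,pitch):  # tool x along a heading yaw, pitched up by pitch; tool z into the surface
    return (R.from_euler('z',yaw)*R.from_euler('y',-pitch)*R.from_euler('x',np.pi))
def plan(pos,rot,s=None):
    s=s or manip.observe(); R0=R.from_quat(s['orientation'])
    d=R0.inv().apply(np.array(pos)-s['position'])*100; rv=(R0.inv()*rot).as_rotvec()
    print('plan dxyz cm',d.round(2),'r',rv.round(4),'rows>=',max(np.linalg.norm(d)/6.25,np.degrees(np.linalg.norm(rv))/10.7).round(1),'t',round(s['time_s'],2))
E
python3 -c "
from h import *
plan((.46,-.01,.27),Rt(0,0))"
```

```text
plan dxyz cm [ 43.02 -46.16  -3.88] r [-1.100e-03  3.000e-04  3.408e-01] rows>= 10.1 t 0.1
```

step_arm([
  {"dz": -4},
  {"dx": 10, "dy": -11, "dz": -4, "rz": 0.15},
  {"dx": 20, "dy": -22, "dz": -4, "rz": 0.3},
  {"dx": 43, "dy": -46.2, "dz": -4, "rz": 0.341},
  {"dx": 43, "dy": -46.2, "dz": -4, "rz": 0.341},
  {"dx": 43, "dy": -46.2, "dz": -4, "rz": 0.341},
  {"dx": 43, "dy": -46.2, "dz": -4, "rz": 0.341},
  {"dx": 43, "dy": -46.2, "dz": -4, "rz": 0.341},
  {"dx": 43, "dy": -46.2, "dz": -4, "rz": 0.341},
  {"dx": 43, "dy": -46.2, "dz": -4, "rz": 0.341},
  {"dx": 43, "dy": -46.2, "dz": -4, "rz": 0.341},
  {"dx": 43, "dy": -46.2, "dz": -4, "rz": 0.341},
  {"dx": 43, "dy": -46.2, "dz": -4, "rz": 0.341},
  {"dx": 43, "dy": -46.2, "dz": -4, "rz": 0.341},
])

```text
schema error: expected keys dx, dy, dz, rx, ry, rz
```

Run:
```python
from h import *
s,im,d=grab('wrist'); np.savez('pics/w1.npz',im=im,d=d,p=s['position'],o=s['orientation']); cv2.imwrite('pics/w1.png',im[:,:,::-1]); print(s['position'],s['orientation'],s['time_s'],(d>0).mean())
```

```text
[ 0.20878904 -0.58876831  0.2307248 ] [ 9.85517946e-01  1.69570296e-01 -1.39341140e-04 -5.22591164e-04] 0.1 0.996016156462585
```

View pics/w1.png

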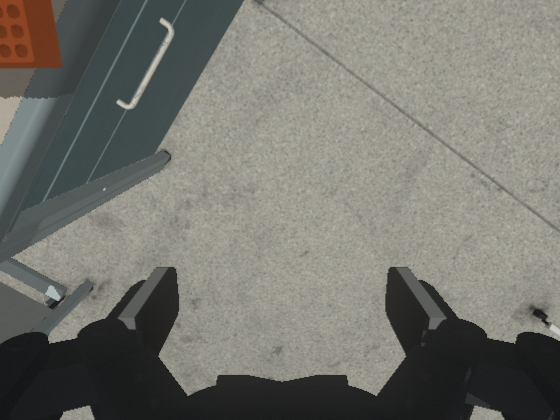

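That picture is the floor beside the bench, because the move was refused. I'll resend it with all the keys.

step_arm([
  {"dx": 0, "dy": 0, "dz": -4, "rx": 0, "ry": 0, "rz": 0},
  {"dx": 43, "dy": -46.2, "dz": -4, "rx": 0, "ry": 0, "rz": 0.341},
  {"dx": 43, "dy": -46.2, "dz": -4, "rx": 0, "ry": 0, "rz": 0.341},
  {"dx": 43, "dy": -46.2, "dz": -4, "rx": 0, "ry": 0, "rz": 0.341},
  {"dx": 43, "dy": -46.2, "dz": -4, "rx": 0, "ry": 0, "rz": 0.341},
  {"dx": 43, "dy": -46.2, "dz": -4, "rx": 0, "ry": 0, "rz": 0.341},
  {"dx": 43, "dy": -46.2, "dz": -4, "rx": 0, "ry": 0, "rz": 0.341},
  {"dx": 43, "dy": -46.2, "dz": -4, "rx": 0, "ry": 0, "rz": 0.341},
  {"dx": 43, "dy": -46.2, "dz": -4, "rx": 0, "ry": 0, "rz": 0.341},
  {"dx": 43, "dy": -46.2, "dz": -4, "rx": 0, "ry": 0, "rz": 0.341},
  {"dx": 43, "dy": -46.2, "dz": -4, "rx": 0, "ry": 0, "rz": 0.341},
  {"dx": 43, "dy": -46.2, "dz": -4, "rx": 0, "ry": 0, "rz": 0.341},
  {"dx": 43, "dy": -46.2, "dz": -4, "rx": 0, "ry": 0, "rz": 0.341},
  {"dx": 43, "dy": -46.2, "dz": -4, "rx": 0, "ry": 0, "rz": 0.341},
  {"dx": 43, "dy": -46.2, "dz": -4, "rx": 0, "ry": 0, "rz": 0.341},
])

```text
time_s: 2.02
position: [0.4595, -0.0109, 0.2713]
orientation: [1.0, -0.001, -0.0, 0.0]
contact_force: [-0.1, -0.7, -0.2]
gripper_width: 0.0855
grasp_force: 0.0
```

Run:
```python
from h import *
s,im,d=grab('wrist'); np.savez('pics/w1.npz',im=im,d=d,p=s['position'],o=s['orientation']); cv2.imwrite('pics/w1b.png',im[:,:,::-1]); print(s['position'],s['orientation'],s['time_s'],(d>0).mean())
```

```text
[ 0.45952739 -0.01093261  0.27130904] [ 9.99999496e-01 -9.96375486e-04 -7.75285538e-06  1.19856630e-04] 2.025 0.9960841836734694
```

View pics/w1b.png

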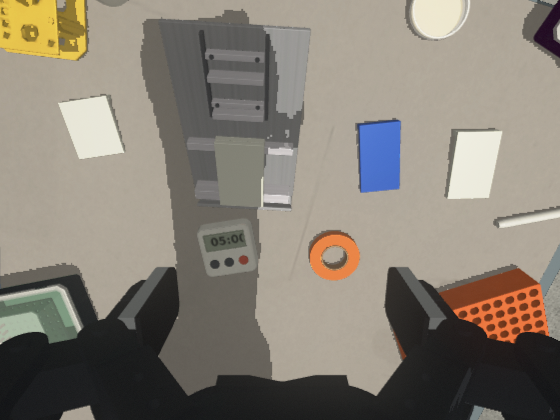

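The wrist view shows the short plate at (91,127), the deck with its crossbars between two dark rails at columns 207 and 268, the bottom plate at (240,170) and the long plate at (473,164). Next I'll fit the poses.

```bash
cat > m.py <<'E'
from h import *
f=np.load('pics/w1.npz'); im,d=f['im'],f['d']; s=dict(position=f['p'],orientation=f['o']); K,M=cam('wrist',s); P=cloud(d,K,M)
def seg(u,v,t=22):
    w=cv2.medianBlur(im,3); msk=np.zeros((422,562),np.uint8)
    cv2.floodFill(w,msk,(u,v),(0,0,0),(t,)*3,(t,)*3,4|cv2.FLOODFILL_FIXED_RANGE); return msk[1:-1,1:-1]
def quadfit(L):
    c=max(cv2.findContours(L,cv2.RETR_EXTERNAL,cv2.CHAIN_APPROX_NONE)[0],key=cv2.contourArea)
    q=cv2.boxPoints(cv2.minAreaRect(c)); q2=cv2.approxPolyDP(c,0.06*cv2.arcLength(c,True),True)[:,0]; return q2
E
python3 - <<'E'
from m import *
print('bench z',np.median(P[240:260,300:305,2]),np.median(P[60:90,330:350,2]))
for nm,(u,v) in dict(short=(91,127),long=(473,164)).items():
    L=seg(u,v); q=P[L>0]; q=q[np.abs(q[:,2]-np.median(q[:,2]))<.012]
    c=q.mean(0); pl=np.linalg.lstsq(np.c_[q[:,:2]-c[:2],np.ones(len(q))],q[:,2],rcond=None)[0]
    r=cv2.minAreaRect((q[:,:2]*1000).astype(np.float32)); Q=quadfit(L)
    print(nm,L.sum(),c.round(4),'grad',pl.round(4),r,Q.tolist(),(onplane(Q,K,M,.009)*1000).round(1).tolist())
L=seg(235,175); er=cv2.erode(L,np.ones((5,5),np.uint8)); q=P[er>0]; c=np.median(q,0); q=q[np.abs(q[:,2]-c[2])<.03]; c=q.mean(0)
n=np.linalg.svd(q-c,full_matrices=False)[2][2]; n*=np.sign(n[2]); print('bottom',L.sum(),c,'n',n,'slope',np.degrees(np.arccos(n[2])),'yaw',np.degrees(np.arctan2(-n[1],-n[0])))
Q=quadfit(L); print(Q.tolist())
r=np.stack([(Q[:,0]-K[2])/K[0],-(Q[:,1]-K[3])/K[1],-np.ones(len(Q))],-1)@M[:3,:3].T
t=((c-M[:3,3])@n)/(r@n); C=M[:3,3]+t[:,None]*r; print((C*1000).round(1))
E
```

```text
bench z 0.0011880464524329781 0.0009110535282442767
short 2719 [0.5039 0.2026 0.0104] grad [0.1026 0.0128 0.0104] ((502.9224853515625, 202.7084503173828), (62.79627990722656, 54.45917892456055), 8.29511547088623) [[104, 96], [59, 103], [80, 158], [123, 151]] [[537.3, 184.1, 9.0], [530.0, 234.7, 9.0], [469.2, 221.7, 9.0], [477.2, 171.2, 9.0]]
long 2789 [ 0.461  -0.2318  0.0102] grad [0.0802 0.0024 0.0102] ((459.4133605957031, -232.04226684570312), (79.13021087646484, 50.258216857910156), 1.2189775705337524) [[500, 131], [458, 133], [449, 198], [488, 196]] [[499.0, -256.1, 9.0], [496.9, -209.2, 9.0], [420.9, -209.3, 9.0], [423.2, -255.3, 9.0]]
bottom 4118 [0.46688147 0.0355987  0.07335325] n [-0.44410461  0.12664054  0.88697986] slope 27.503842996124632 yaw -15.915990502204506
[[189, 137], [223, 205], [296, 147]]
[[500.4  74.9  84.5]
 [424.7  52.9  49.8]
 [492.4 -23.3  94.5]]
```

```bash
cat >> m.py <<'E'
def oncplane(uv,c,n):
    r=np.stack([(uv[:,0]-K[2])/K[0],-(uv[:,1]-K[3])/K[1],-np.ones(len(uv))],-1)@M[:3,:3].T
    return M[:3,3]+(((c-M[:3,3])@n)/(r@n))[:,None]*r
def plane(q):
    for _ in range(4):
        c=q.mean(0); n=np.linalg.svd(q-c,full_matrices=False)[2][2]; n*=np.sign(n[2]); q=q[np.abs((q-c)@n)<.004]
    return c,n
def rect(L):
    c,n=plane(P[cv2.erode(L,np.ones((5,5),np.uint8))>0])
    k=max(cv2.findContours(L,cv2.RETR_EXTERNAL,cv2.CHAIN_APPROX_NONE)[0],key=cv2.contourArea)
    X=oncplane(k[:,0].astype(float),c,n); ex=np.array([1,0,-n[0]/n[2]]); ex/=np.linalg.norm(ex); ey=np.cross(n,ex)
    r=cv2.minAreaRect((np.c_[(X-c)@ex,(X-c)@ey]*1000).astype(np.float32)); 
    ctr=c+(ex*r[0][0]+ey*r[0][1])/1000; (a,b),t=r[1],r[2]
    if a<b: a,b=b,a; t-=90
    h=np.cos(np.radians(t))*ex+np.sin(np.radians(t))*ey
    return ctr,n,h*np.sign(h[0]),(a,b)
E
python3 - <<'E'
from m import *
for nm,(u,v,t) in dict(short=(91,127,22),long=(473,164,22),bottom=(240,165,9)).items():
    L=seg(u,v,t); L=cv2.morphologyEx(L,cv2.MORPH_OPEN,np.ones((5,5),np.uint8)); c,n,h,ab=rect(L)
    print(nm,c.round(4),'head',h.round(4),'yaw',np.degrees(np.arctan2(h[1],h[0])).round(2),'pitch',np.degrees(np.arcsin(h[2])).round(2),np.round(ab,1),'tilt',np.degrees(np.arccos(n[2])).round(2),'und',(c-.006*n).round(4))
yaw=np.radians(0)
# deck edges: deck sheet pixels left/right ends via height
for v in range(35,205,10):
    row=P[v]; ok=np.where(row[130:330,2]>.02)[0]+130
    if len(ok): print(v,row[ok[0]].round(3),row[ok[-1]].round(3))
E
```

```text
short [0.5028 0.2027 0.0103] head [0.9835 0.1457 0.1073] yaw 8.43 pitch 6.16 [63.2 55.7] tilt 7.61 und [0.5035 0.2023 0.0043]
long [ 0.4597 -0.232   0.0101] head [0.9962 0.0219 0.0842] yaw 1.26 pitch 4.83 [79.2 50.5] tilt 6.25 und [ 0.4602 -0.2315  0.0042]
bottom [0.4631 0.0309 0.0731] head [ 0.8839 -0.053   0.4647] yaw -3.43 pitch 27.69 [87.2 46.1] tilt 27.86 und [0.4658 0.0304 0.0678]
35 [ 0.533 -0.011  0.415] [ 0.578 -0.031  0.131]
45 [0.573 0.079 0.123] [ 0.572 -0.03   0.127]
55 [0.566 0.079 0.119] [ 0.566 -0.03   0.123]
65 [0.56  0.079 0.115] [ 0.559 -0.03   0.117]
75 [ 0.533 -0.011  0.415] [ 0.552 -0.029  0.114]
85 [ 0.533 -0.011  0.415] [ 0.545 -0.029  0.108]
95 [0.537 0.082 0.098] [ 0.537 -0.028  0.102]
105 [ 0.533 -0.011  0.415] [ 0.529 -0.027  0.097]
115 [0.52  0.081 0.088] [ 0.52  -0.027  0.091]
125 [0.511 0.082 0.082] [ 0.511 -0.026  0.084]
135 [ 0.533 -0.011  0.415] [ 0.502 -0.026  0.079]
145 [0.491 0.084 0.065] [ 0.533 -0.011  0.415]
155 [ 0.533 -0.011  0.415] [ 0.481 -0.025  0.064]
165 [0.469 0.084 0.052] [ 0.469 -0.024  0.056]
175 [0.456 0.085 0.043] [ 0.457 -0.023  0.046]
185 [ 0.533 -0.011  0.415] [ 0.444 -0.023  0.039]
195 [ 0.533 -0.011  0.415] [ 0.533 -0.011  0.415]
```

```bash
cat >> h.py <<'E'
O=np.array([.427,.0330,.046]); YAW=np.radians(-3.4); SL=np.radians(28)
RD=R.from_euler('z',YAW)*R.from_euler('y',-SL)   # deck axes
def todeck(p): return RD.inv().apply((np.asarray(p)-O).reshape(-1,3))*1000
def fromdeck(q): return O+RD.apply(np.array(q)/1000.)
E
python3 - <<'E'
from m import *
D=todeck(P-[0,0,.001]).reshape(P.shape)
ok=(d>0)&(P[...,2]>.02)&(P[...,2]<.2)
q=D[ok]; 
print('   y:',list(range(-52,56,5)))
for x in range(-4,184,4):
    o=[]
    for y in range(-52,56,5):
        w=q[(abs(q[:,0]-x)<2)&(abs(q[:,1]-y)<2.5)]; o.append('%4d'%round(float(np.median(w[:,2]))) if len(w) else '   .')
    print('%4d'%x,' '.join(o))
E
```

```text
y: [-52, -47, -42, -37, -32, -27, -22, -17, -12, -7, -2, 3, 8, 13, 18, 23, 28, 33, 38, 43, 48, 53]
  -4  -19    .    .    .    .    .    .    .    .    .    .    .    .    .    .    .    .    .    .    .    .    .
   0  -19    0    .    .    .    .    6    6    6    6    6    6    6    6    6    6    .   -1    .    .    .    .
   4  -18    0    0    1    0    0    6    6    6    6    6    6    6    6    6    6    0    0    0    0    0  -18
   8  -18    0    0    0    0    0    5    6    6    6    6    6    6    6    6    6    1    0    0    0    0  -18
  12  -17   -6   -6   -8   -6   -6    0    6    7    6    6    6    6    6    6    6   -4   -6   -5   -7   -6  -17
  16  -17  -14  -13   -8  -13  -12   -2    6    6    6    6    6    6    7    6    6  -12  -15  -11  -13  -15  -17
  20  -16  -16  -16  -16  -16  -16    5    6    6    6    7    6    6    6    6    6  -16  -16  -16  -16  -16  -16
  24  -16  -16  -16  -16  -16  -16    5    6    6    6    7    6    6    6    6    6  -16  -16  -16  -16  -16  -16
  28  -15  -15  -15  -15  -15  -15    5    6    6    6    6    6    6    6    6  
[... 3703 characters left out ...]
    0    0
 160    0    0    0    0    1    0    6   11   10   11   10   11   11   11   11    6    0    0    0    0    0    0
 164    1    1    1    1    1    1    6    2    1    2    2    2    2    2    2    5    1    1    1    1    1    1
 168    1    1    1    1    1    2    3    1    1    1    1    1    2    1    1    6    1    1    1    1    1    1
 172    2    2    2    1    2    2    6    2    2    2    2    2    1    2    2    7    2    2    2    2    2    2
 176    2    2    2    2    2    3    3    2    2    2    2    2    2    3    3    3    2    2    2    2    3    2
 180    1    2    2    2    2    2    2    2    2    2    2    2    2    2    2    2    2    2    2    2    2    2
```

Run:
```python
from h import *
r=Rt(np.radians(1.26),np.radians(4.6)); g=np.array([.4602,-.2315,.003])+r.apply([0,0,.002])
print(g); plan(g-r.apply([0,0,.06]),r)
```

```text
[ 0.46036036 -0.23149647  0.00100644]
plan dxyz cm [-0.37 22.09 21.06] r [ 0.0011  0.0802 -0.0236] rows>= 4.9 t 2.08
```

step_arm([
  {"dx": 0, "dy": 6, "dz": 4, "rx": 0, "ry": 0.08, "rz": -0.024},
  {"dx": -0.2, "dy": 12, "dz": 8, "rx": 0, "ry": 0.08, "rz": -0.024},
  {"dx": -0.37, "dy": 18, "dz": 12, "rx": 0, "ry": 0.08, "rz": -0.024},
  {"dx": -0.37, "dy": 22.1, "dz": 17, "rx": 0, "ry": 0.08, "rz": -0.024},
  {"dx": -0.37, "dy": 22.1, "dz": 21.06, "rx": 0, "ry": 0.08, "rz": -0.024},
  {"dx": -0.37, "dy": 22.1, "dz": 21.06, "rx": 0, "ry": 0.08, "rz": -0.024},
  {"dx": -0.37, "dy": 22.1, "dz": 21.06, "rx": 0, "ry": 0.08, "rz": -0.024},
  {"dx": -0.37, "dy": 22.1, "dz": 21.06, "rx": 0, "ry": 0.08, "rz": -0.024},
], hand=-1, squeeze=45)

```text
time_s: 3.08
position: [0.4573, -0.2307, 0.0629]
orientation: [0.999, 0.012, 0.041, 0.001]
contact_force: [0.1, 0.0, -0.1]
gripper_width: 0.0857
grasp_force: 0.0
```

Run:
```python
from h import *
r=Rt(np.radians(1.26),np.radians(4.6)); g=np.array([.4602,-.2315,.003])+r.apply([0,0,.002])
plan(g,r); print(manip.observe()['contact_force'])
```

```text
plan dxyz cm [-0.21  0.07  6.19] r [ 0.0024 -0.0026  0.003 ] rows>= 1.0 t 3.08
[ 0.05574651  0.02790402 -0.12780649]
```

step_arm([
  {"dx": -0.2, "dy": 0.07, "dz": 3, "rx": 0, "ry": 0, "rz": 0},
  {"dx": -0.2, "dy": 0.07, "dz": 5, "rx": 0, "ry": 0, "rz": 0},
  {"dx": -0.2, "dy": 0.07, "dz": 6.1, "rx": 0, "ry": 0, "rz": 0},
  {"dx": -0.2, "dy": 0.07, "dz": 6.1, "rx": 0, "ry": 0, "rz": 0},
  {"dx": -0.2, "dy": 0.07, "dz": 6.1, "rx": 0, "ry": 0, "rz": 0},
])

```text
time_s: 3.7
position: [0.4595, -0.2317, 0.0007]
orientation: [0.999, 0.012, 0.041, 0.0]
contact_force: [0.6, -0.7, 0.1]
gripper_width: 0.0855
grasp_force: 0.0
```

step_arm([
  {"dx": 0, "dy": 0, "dz": 0, "rx": 0, "ry": 0, "rz": 0},
  {"dx": 0, "dy": 0, "dz": 0, "rx": 0, "ry": 0, "rz": 0},
  {"dx": 0, "dy": 0, "dz": 0, "rx": 0, "ry": 0, "rz": 0},
  {"dx": 0, "dy": 0, "dz": 0, "rx": 0, "ry": 0, "rz": 0},
  {"dx": 0, "dy": 0, "dz": 0, "rx": 0, "ry": 0, "rz": 0},
], hand=1, squeeze=45)

```text
time_s: 4.32
position: [0.4591, -0.2318, 0.0003]
orientation: [0.999, 0.012, 0.04, 0.0]
contact_force: [-3.7, 0.3, 13.5]
gripper_width: 0.0483
grasp_force: 44.1
```

step_arm([
  {"dx": 0, "dy": 0, "dz": -0.5, "rx": 0, "ry": 0, "rz": 0},
  {"dx": 0, "dy": 0, "dz": -3, "rx": 0, "ry": 0, "rz": 0},
  {"dx": 0, "dy": 0, "dz": -9, "rx": 0, "ry": 0, "rz": 0},
  {"dx": 0, "dy": 0, "dz": -15, "rx": 0, "ry": 0, "rz": 0},
  {"dx": 0, "dy": 0, "dz": -19, "rx": 0, "ry": 0, "rz": 0},
  {"dx": 0, "dy": 0, "dz": -19, "rx": 0, "ry": 0, "rz": 0},
  {"dx": 0, "dy": 0, "dz": -19, "rx": 0, "ry": 0, "rz": 0},
])

```text
time_s: 5.2
position: [0.4433, -0.2316, 0.1885]
orientation: [0.999, 0.012, 0.04, -0.0]
contact_force: [0.4, -1.4, -2.2]
gripper_width: 0.0481
grasp_force: 47.3
```

Run:
```python
from h import *
s=manip.observe(); print(s['contact_force'].round(2),s['gripper_width'],s['grasp_force'])
r=Rt(YAW,SL); plan(fromdeck((93,0,38)),r)
s,im,d=grab('wrist'); cv2.imwrite('pics/w2.png',im[:,:,::-1])
```

```text
[ 0.4  -1.35 -2.15] 0.04805468187623674 47.3018342256546
plan dxyz cm [  4.87 -25.97   6.92] r [-0.0228  0.4091  0.0804] rows>= 4.4 t 5.2
```

View pics/w2.png

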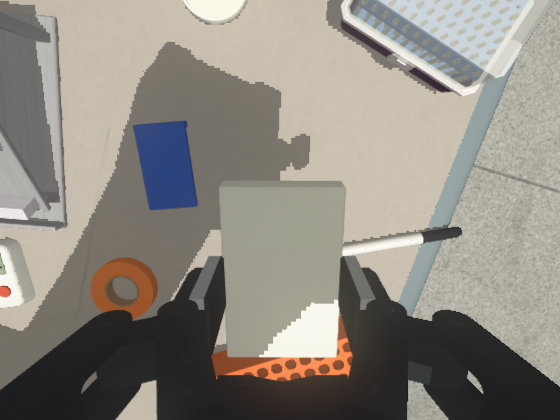

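The plate is held squarely, with its head at row 182, its tail at row 357 and the pads at rows 257–310.

step_arm([
  {"dx": 1, "dy": -6, "dz": 0, "rx": 0, "ry": 0.1, "rz": 0.02},
  {"dx": 2, "dy": -12, "dz": 0, "rx": -0.01, "ry": 0.2, "rz": 0.04},
  {"dx": 3.5, "dy": -18, "dz": 0, "rx": -0.02, "ry": 0.3, "rz": 0.06},
  {"dx": 4.87, "dy": -24, "dz": 1, "rx": -0.023, "ry": 0.409, "rz": 0.08},
  {"dx": 4.87, "dy": -25.97, "dz": 3, "rx": -0.023, "ry": 0.409, "rz": 0.08},
  {"dx": 4.87, "dy": -25.97, "dz": 6.9, "rx": -0.023, "ry": 0.409, "rz": 0.08},
  {"dx": 4.87, "dy": -25.97, "dz": 6.9, "rx": -0.023, "ry": 0.409, "rz": 0.08},
  {"dx": 4.87, "dy": -25.97, "dz": 6.9, "rx": -0.023, "ry": 0.409, "rz": 0.08},
  {"dx": 4.87, "dy": -25.97, "dz": 6.9, "rx": -0.023, "ry": 0.409, "rz": 0.08},
])

```text
time_s: 6.38
position: [0.4906, 0.0298, 0.1224]
orientation: [0.97, -0.028, 0.24, 0.007]
contact_force: [0.2, -0.2, -0.7]
gripper_width: 0.0482
grasp_force: 47.3
```

```bash
cat >> h.py <<'E'
def held(s,im,d,uv,t=30):
    K,M=cam('wrist',s); T=R.from_quat(s['orientation']); 
    w=cv2.medianBlur(im,3); msk=np.zeros((422,562),np.uint8)
    cv2.floodFill(w,msk,uv,(0,0,0),(t,)*3,(t,)*3,4|cv2.FLOODFILL_FIXED_RANGE); L=msk[1:-1,1:-1]
    P=T.inv().apply((cloud(d,K,M)-s['position']).reshape(-1,3)).reshape(d.shape+(3,))*1000
    q=P[cv2.erode(L,np.ones((3,3),np.uint8))>0]; q=q[np.abs(q[:,2]-np.median(q[:,2]))<6]
    c=q.mean(0); n=np.linalg.svd(q-c,full_matrices=False)[2][2]; n*=-np.sign(n[2])
    print('held: x',np.percentile(q[:,0],[1,99]).round(1),'y',np.percentile(q[:,1],[1,99]).round(1),'c',c.round(1),'n(deg off)',np.degrees(n[:2]).round(2), 'n',len(q))
    return q
E
python3 - <<'E'
from h import *
s,im,d=grab('wrist'); np.savez('pics/w3.npz',im=im,d=d,p=s['position'],o=s['orientation']); cv2.imwrite('pics/w3.png',im[:,:,::-1])
held(s,im,d,(283,220))
print('tcp deck',todeck(s['position']).round(1),'rot err',np.degrees((R.from_quat(s['orientation']).inv()*Rt(YAW,SL)).as_rotvec()).round(2),s['contact_force'].round(2))
E
```

```text
held: x [-3.5 41. ] y [-23.9  23. ] c [20.6 -0.9 -9.3] n(deg off) [ 0.06 -0.02] n 11672
tcp deck [[92.1  0.6 37.6]] rot err [-0.03  0.16  0.12] [ 0.21 -0.21 -0.67]
```

View pics/w3.png

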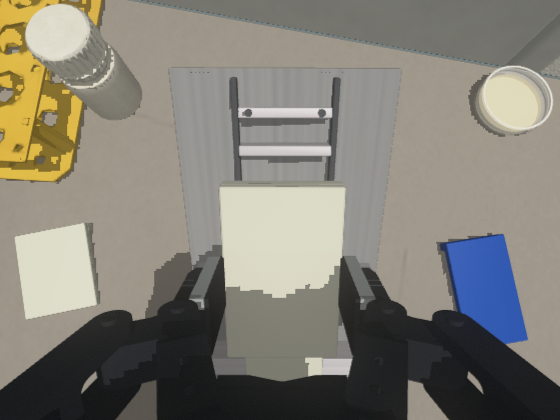

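The view shows the plate parallel to the deck, with rails at columns 236 and 334 and clear room all round. I'll check the lateral centring by cloud.

Run:
```python
from h import *
f=np.load('pics/w3.npz'); im,d=f['im'],f['d']; s=dict(position=f['p'],orientation=f['o']); K,M=cam('wrist',s); P=cloud(d,K,M)
T=R.from_quat(s['orientation']); D=todeck(P).reshape(P.shape); Q=T.inv().apply((P-s['position']).reshape(-1,3)).reshape(P.shape)*1000
for v in (85,95,105,112,125,135,150,160,170):
    ok=np.where((np.abs(D[v,:,2]-1-(-9+(D[v,:,0]-80)*.125))<6)&(np.abs(D[v,:,1])<70)&(D[v,:,0]<185))[0]
    g=im[v].astype(int).mean(-1)
    dark=[u for u in range(225,345) if g[u]<75]
    l,r=Q[v,ok[0]],Q[v,ok[-1]]; print(v,'sheet mid tool y',(l[1]+r[1])/2, 'w',r[1]-l[1],'deck x',D[v,285,0].round(1),'z',D[v,285,2].round(1),'rails',(dark[0],dark[-1], ((Q[v,dark[0],1]+Q[v,dark[-1],1])/2).round(2)) if dark else '')
for u in (270,300):
    z=D[100:182,u]; print(u,[(round(float(a[0])),round(float(a[2]))) for a in z[::3]])
```

```text
85 sheet mid tool y 0.7607725842567206 w 108.86030204819889 deck x 172.8 z 2.6 rails (236, 334, np.float64(0.89))
95 sheet mid tool y 0.29537186096337464 w 109.0521571192759 deck x 168.3 z 2.6 rails (237, 333, np.float64(0.79))
105 sheet mid tool y 0.593410970429801 w 108.73901393935608 deck x 163.6 z 1.0 rails (237, 332, np.float64(0.71))
112 sheet mid tool y 0.5160218605646634 w 109.41546027389023 deck x 160.7 z 11.5 rails 
125 sheet mid tool y 0.8745728239376227 w 109.24547913341587 deck x 154.1 z 1.4 rails (238, 331, np.float64(0.71))
135 sheet mid tool y 0.5250753232077514 w 108.65753419166207 deck x 149.1 z 0.2 rails (330, 331, np.float64(23.35))
150 sheet mid tool y 0.7061171119842022 w 108.62949007027134 deck x 143.4 z 12.7 rails 
160 sheet mid tool y 0.5218608514448704 w 108.99699674238305 deck x 136.3 z -1.2 rails (240, 329, np.float64(0.63))
170 sheet mid tool y 0.7559213257860371 w 109.3147536530623 deck x 130.6 z -3.4 rails (240, 328, np.float64(0.62))
270 [(166, 1), (165, 1), (163, 2), (162, 12), (161, 11), (159, 11), (158, 11), (156, 0), (155, 1), (153, 0), (152, 0), (150, -1), (149, 0), (147, -1), (146, -1), (145, 10), (144, 12), (143, 12), (142, 13), (138, -1), (136, -2), (135, -2), (133, -3), (131, -2), (129, -4), (128, -3), (126, -3), (134, 36)]
300 [(166, 3), (165, 2), (163, 2), (162, 12), (161, 11), (159, 11), (158, 11), (156, 1), (155, 1), (153, 0), (152, 1), (150, -1), (149, 1), (147, -1), (145, -1), (145, 11), (144, 12), (143, 13), (142, 13), (138, -1), (136, -1), (135, -1), (133, -1), (132, -1), (130, -3), (128, -2), (126, -3), (134, 36)]
```

step_arm([
  {"dx": 0, "dy": 0.1, "dz": 1.5, "rx": 0, "ry": 0, "rz": 0},
  {"dx": 0, "dy": 0.1, "dz": 2.8, "rx": 0, "ry": 0, "rz": 0},
  {"dx": 0, "dy": 0.1, "dz": 3.2, "rx": 0, "ry": 0, "rz": 0},
  {"dx": 0, "dy": 0.1, "dz": 3.3, "rx": 0, "ry": 0, "rz": 0},
  {"dx": 0, "dy": 0.1, "dz": 3.3, "rx": 0, "ry": 0, "rz": 0},
])

```text
time_s: 7.05
position: [0.5084, 0.0266, 0.103]
orientation: [0.971, -0.029, 0.235, 0.007]
contact_force: [-6.0, 1.3, -1.3]
gripper_width: 0.0481
grasp_force: 47.5
```

step_arm([
  {"dx": 0, "dy": 0, "dz": 0.05, "rx": 0, "ry": 0, "rz": 0},
  {"dx": 0, "dy": 0, "dz": 0.1, "rx": 0, "ry": 0, "rz": 0},
  {"dx": 0, "dy": 0, "dz": 0.1, "rx": 0, "ry": 0, "rz": 0},
])

```text
time_s: 7.42
position: [0.5086, 0.0266, 0.1024]
orientation: [0.972, -0.029, 0.235, 0.007]
contact_force: [-8.2, 2.3, -1.5]
gripper_width: 0.0482
grasp_force: 47.7
```

```bash
cat > st.py <<'E'
from h import *
s=manip.observe(); print(round(s['time_s'],2),'tcp deck',todeck(s['position']).round(2)[0],'F deck',RD.inv().apply(s['contact_force']).round(2),'M',RD.inv().apply(s['wrist_torque']).round(2),'rot',np.degrees((R.from_quat(s['orientation']).inv()*Rt(YAW,SL)).as_rotvec()).round(2),'w',round(s['gripper_width'],4))
E
python3 st.py
```

```text
7.42 tcp deck [98.76 -1.59 11.33] F deck [-8.04  1.82  2.61] M [0.26 2.1  0.05] rot [0.02 0.83 0.03] w 0.0482
```

Run:
```python
from h import *
s,im,d=grab('wrist'); print(s['joints'].round(3),s['joint_efforts'].round(1)); np.savez('pics/w4.npz',im=im,d=d,p=s['position'],o=s['orientation']); cv2.imwrite('pics/w4.png',im[:,:,::-1]); held(s,im,d,(283,220))
```

```text
[ 0.035  0.253 -0.233  2.337  1.063  0.189 -2.823] [  1.1 -55.7  -0.3 -33.5   0.8  -1.1  -0.1]
held: x [-2.5 40.8] y [-23.9  23. ] c [21.  -0.8 -9.6] n(deg off) [-0.77 -0.01] n 11345
```

View pics/w4.png

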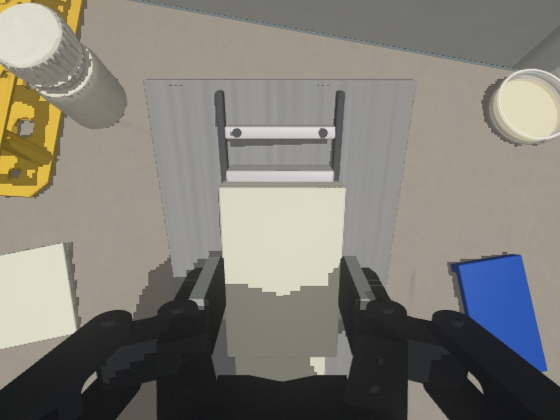

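The arm ran into joint limits (j6 at 0.19, j7 at -2.82), so the deviation isn't contact. I'll back off to the hover.

step_arm([
  {"dx": 0, "dy": 0, "dz": -1.5, "rx": 0, "ry": 0, "rz": 0},
  {"dx": 0, "dy": 0, "dz": -3.4, "rx": 0, "ry": 0, "rz": 0},
  {"dx": 0, "dy": 0, "dz": -4, "rx": 0, "ry": -0.1, "rz": 0},
  {"dx": 0, "dy": 0, "dz": -6, "rx": 0, "ry": -0.2, "rz": 0},
  {"dx": 0, "dy": 0, "dz": -6, "rx": 0, "ry": -0.2, "rz": 0},
])

```text
time_s: 8.1
position: [0.4838, 0.028, 0.158]
orientation: [0.99, -0.03, 0.138, 0.004]
contact_force: [1.1, -0.7, -1.0]
gripper_width: 0.0484
grasp_force: 47.3
```

```bash
cat > fk.py <<'E'
import numpy as np, itertools
from scipy.optimize import least_squares
from scipy.spatial.transform import Rotation as R
def fk(q,p,sg,j7o=0):
    h,a,b,c=p[:4]; o=p[4:] if len(p)>4 else [0,0]
    z=lambda t:R.from_euler('z',t); y=lambda t:R.from_euler('y',t)
    A=z(-q[0])*y(q[1]); P=np.array([0,0,h])+A.apply([o[0],0,a]); A=A*z(sg[0]*q[2])*y(q[3]); P=P+A.apply([-o[0],0,b]); A=A*z(sg[1]*q[4])*y(q[5]); P=P+A.apply([o[1],0,c])
    return P,A*z(sg[2]*q[6]+j7o)
E
python3 - <<'E'
from h import *; from fk import *
s=manip.observe(); print(s['joints'].round(4),s['position'],s['orientation'].round(4))
S=[([1.18848955,.41798835,-.01031268,1.61414718,.00470408,1.11074116,-.0530117],[.20878249,-.58872708,.23066262],[.98551564,.16958337,-.000152,-.000611])]
S.append(([.035,.253,-.233,2.337,1.063,.189,-2.823],[.5086,.0266,.1024],[.972,-.029,.235,.007])); S.append((s['joints'],s['position'],s['orientation']))
for sg in itertools.product([1,-1],repeat=3):
    def res(x):
        o=[]
        for q,p,r in S:
            P,A=fk(q,x[:6],sg,x[6]); o+=list(P-p)+list(.3*(A.inv()*R.from_quat(r)).as_rotvec())
        return o
    best=min((least_squares(res,[.35,.4,.4,.25,0,0,j]) for j in (0,1.57,3.14,-1.57)),key=lambda r:r.cost)
    print(sg,best.cost,best.x.round(4))
E
```

```text
[ 0.4105  0.174  -0.6114  2.2048  0.3209  0.5442 -2.0663] [0.48377427 0.02800389 0.15802367] [ 0.9899 -0.03    0.1384  0.0037]
(1, 1, 1) 0.24868935892370403 [-1.909   0.7863 -0.2548 -1.001   0.5113  0.1669  3.4817]
(1, 1, -1) 0.15058784923365465 [-1.909   0.7863 -0.2548 -1.001   0.5113  0.1669  0.1878]
(1, -1, 1) 0.28272602467332025 [-1.582   0.9734 -0.067  -0.6745  0.3608  0.2004  0.1918]
(1, -1, -1) 0.049118296102405895 [-1.582   0.9734 -0.067  -0.6745  0.3608  0.2004  1.0758]
(-1, 1, 1) 0.2500552077505799 [ 0.0231  0.3898  0.3222  0.0681  0.0957 -0.0479 -0.2067]
(-1, 1, -1) 0.11753765272445468 [ 0.0231  0.3898  0.3222  0.0681  0.0957 -0.0479  0.6843]
(-1, -1, 1) 0.11956032483906776 [0.1687 0.5237 0.4427 0.2341 0.0328 0.0296 0.6771]
(-1, -1, -1) 0.0005080373816666952 [0.1687 0.5237 0.4427 0.2341 0.0328 0.0296 1.5711]
```

```bash
cat > fk.py <<'E'
import numpy as np, json
from scipy.optimize import least_squares
from scipy.spatial.transform import Rotation as R
LO=np.array([-2.81,-.39,-1.27,.06,-1.19,.19,-2.82]);HI=np.array([2.81,2.02,1.25,2.57,4.33,2,2.82])
z=lambda t:R.from_euler('z',t); y=lambda t:R.from_euler('y',t)
def fk(q,p):
    h,a,b,c,o1,o2,o3,o0=p
    A=z(-q[0]); P=A.apply([o0,0,h]); A=A*y(q[1]); P=P+A.apply([o1,0,a]); A=A*z(-q[2])*y(q[3]); P=P+A.apply([o2,0,b]); A=A*z(-q[4])*y(q[5]); P=P+A.apply([o3,0,c])
    return P,A*z(-q[6]+np.pi/2)
def fit(S):
    def res(x):
        o=[]
        for q,p,r in S: o+=list(fk(q,x)[0]-p)
        return np.r_[o,1e-4*(x-[.3,.4,.4,.25,0,0,0,0])]
    return least_squares(res,[.3,.4,.4,.25,0,0,0,0])
E
python3 - <<'E'
from h import *; from fk import *
s=manip.observe()
S=[([1.18848955,.41798835,-.01031268,1.61414718,.00470408,1.11074116,-.0530117],[.20878249,-.58872708,.23066262],[.98551564,.16958337,-.000152,-.000611])]
S.append(([.035,.253,-.233,2.337,1.063,.189,-2.823],[.5086,.0266,.1024],[.972,-.029,.235,.007])); S.append((s['joints'].tolist(),s['position'].tolist(),s['orientation'].tolist()))
json.dump(S,open('S.json','w')); f=fit(S); print(f.x.round(4),(f.fun*1000).round(1))
for q,p,r in S: print(np.degrees((fk(q,f.x)[1].inv()*R.from_quat(r)).as_rotvec()).round(2))
E
```

```text
[0.3202 0.462  0.4754 0.2707 0.0377 0.0157 0.0304 0.0141] [28.2 11.5  0.1  0.5  0.5 -0.4 -0.7 -0.7  0.2  0.   0.   0.   0.   0.
  0.   0.   0. ]
[-0.  0. -0.]
[-0.02 -0.    0.05]
[-0.  0. -0.]
```

```bash
cat >> fk.py <<'E'
def ik(p,pos,rot,q0,n=60,seed=0):
    rng=np.random.default_rng(seed); mid=(LO+HI)/2; out=[]
    for k in range(n):
        x0=rng.uniform(LO,HI) if k else np.array(q0)
        f=lambda q: np.r_[(fk(q,p)[0]-pos)*10,(fk(q,p)[1].inv()*rot).as_rotvec()*3,.002*(q-q0)]
        r=least_squares(f,np.clip(x0,LO+.02,HI-.02),bounds=(LO+.01,HI-.01))
        if np.linalg.norm(r.fun[:6])<.02: out.append((np.linalg.norm(r.x-q0),r.x))
    return sorted(out,key=lambda t:t[0])
E
python3 - <<'E'
from h import *; from fk import *
S=json.load(open('S.json')); p=fit(S).x; q0=np.array(S[2][0])
for nm,fl in (('same',0),('flip',np.pi)):
  for t in ((93,0,38),(93,0,3),(85,0,3),(140,0,9)):
    rot=Rt(YAW,SL)*R.from_euler('z',fl); qq=q0.copy(); 
    if fl: qq[6]+=np.pi
    o=ik(p,fromdeck(t),rot,qq,25); print(nm,t,len(o)); last=[]
    for dd,q in o[:3]: print('   ',round(dd,2),q.round(2))
E
```

```text
same (93, 0, 38) 13
    1.07 [ 0.03  0.17 -0.23  2.37  0.9   0.2  -2.68]
    1.07 [ 0.03  0.17 -0.23  2.37  0.9   0.2  -2.68]
    1.07 [ 0.03  0.17 -0.23  2.37  0.9   0.2  -2.68]
same (93, 0, 3) 0
same (85, 0, 3) 4
    5.11 [ 0.06  0.29 -0.28  2.41  1.69  0.2   2.81]
    5.11 [ 0.06  0.29 -0.28  2.41  1.69  0.2   2.81]
    5.11 [ 0.06  0.29 -0.28  2.41  1.69  0.2   2.81]
same (140, 0, 9) 13
    0.85 [-0.03  0.26 -0.11  2.23  0.62  0.2  -2.34]
    0.85 [-0.03  0.26 -0.11  2.23  0.62  0.2  -2.34]
    0.85 [-0.03  0.26 -0.11  2.23  0.62  0.2  -2.34]
flip (93, 0, 38) 12
    1.07 [ 0.03  0.17 -0.23  2.37  0.9   0.2   0.47]
    1.07 [ 0.03  0.17 -0.23  2.37  0.9   0.2   0.47]
    1.07 [ 0.03  0.17 -0.23  2.37  0.9   0.2   0.47]
flip (93, 0, 3) 9
    1.72 [ 0.35  0.34 -0.64  2.36  1.51  0.32 -0.13]
    1.72 [ 0.35  0.34 -0.64  2.36  1.51  0.32 -0.13]
    1.72 [ 0.35  0.34 -0.64  2.36  1.51  0.32 -0.13]
flip (85, 0, 3) 9
    1.81 [ 0.45  0.37 -0.76  2.37  1.57  0.38 -0.18]
    1.81 [ 0.45  0.37 -0.76  2.37  1.57  0.38 -0.18]
    1.81 [ 0.45  0.37 -0.76  2.37  1.57  0.38 -0.18]
flip (140, 0, 9) 12
    0.85 [-0.03  0.26 -0.11  2.23  0.62  0.2   0.8 ]
    0.85 [-0.03  0.26 -0.11  2.23  0.62  0.2   0.8 ]
    0.85 [-0.03  0.26 -0.11  2.23  0.62  0.2   0.8 ]
```

Run:
```python
from h import *
r=Rt(np.radians(1.26),np.radians(4.6)); plan((.4598,-.2318,.05),r)
```

```text
plan dxyz cm [-3.75 26.09 10.14] r [ 0.0138 -0.1975 -0.0815] rows>= 4.5 t 8.1
```

step_arm([
  {"dx": -0.5, "dy": 6, "dz": 0, "rx": 0, "ry": -0.05, "rz": -0.02},
  {"dx": -1.5, "dy": 12, "dz": 0, "rx": 0.005, "ry": -0.1, "rz": -0.04},
  {"dx": -2.5, "dy": 18, "dz": 1, "rx": 0.01, "ry": -0.15, "rz": -0.06},
  {"dx": -3.2, "dy": 23, "dz": 4.5, "rx": 0.014, "ry": -0.198, "rz": -0.082},
  {"dx": -3.75, "dy": 26.1, "dz": 9, "rx": 0.014, "ry": -0.198, "rz": -0.082},
  {"dx": -3.75, "dy": 26.1, "dz": 10.1, "rx": 0.014, "ry": -0.198, "rz": -0.082},
  {"dx": -3.75, "dy": 26.1, "dz": 10.1, "rx": 0.014, "ry": -0.198, "rz": -0.082},
  {"dx": -3.75, "dy": 26.1, "dz": 10.1, "rx": 0.014, "ry": -0.198, "rz": -0.082},
])

```text
time_s: 9.1
position: [0.4591, -0.2313, 0.0502]
orientation: [0.999, 0.013, 0.04, 0.001]
contact_force: [0.1, -0.5, -1.6]
gripper_width: 0.0489
grasp_force: 47.4
```

Run:
```python
from h import *
import json
r=Rt(np.radians(1.26),np.radians(4.6)); plan((.4593,-.2318,.0012),r)
s=manip.observe(); S=json.load(open('S.json')); S.append((s['joints'].tolist(),s['position'].tolist(),s['orientation'].tolist())); json.dump(S,open('S.json','w')); print(s['joints'].round(2))
```

```text
plan dxyz cm [-0.37  0.03  4.89] r [0.0029 0.0013 0.0046] rows>= 0.8 t 9.1
[ 0.79  0.49 -0.43  2.06  0.31  0.58 -1.39]
```

step_arm([
  {"dx": -0.37, "dy": 0, "dz": 3, "rx": 0, "ry": 0, "rz": 0},
  {"dx": -0.37, "dy": 0, "dz": 4.5, "rx": 0, "ry": 0, "rz": 0},
  {"dx": -0.37, "dy": 0, "dz": 4.85, "rx": 0, "ry": 0, "rz": 0},
  {"dx": -0.37, "dy": 0, "dz": 4.85, "rx": 0, "ry": 0, "rz": 0},
])

```text
time_s: 9.6
position: [0.459, -0.232, 0.0011]
orientation: [0.999, 0.013, 0.039, 0.001]
contact_force: [0.2, -0.3, -1.4]
gripper_width: 0.0484
grasp_force: 47.4
```

step_arm([
  {"dx": 0, "dy": 0, "dz": 0, "rx": 0, "ry": 0, "rz": 0},
  {"dx": 0, "dy": 0, "dz": 0, "rx": 0, "ry": 0, "rz": 0},
  {"dx": 0, "dy": 0, "dz": -0.3, "rx": 0, "ry": -0.14, "rz": 0},
  {"dx": 0, "dy": 0, "dz": -0.3, "rx": 0, "ry": -0.28, "rz": 0},
  {"dx": 0, "dy": 0, "dz": -0.3, "rx": 0, "ry": -0.28, "rz": 0},
  {"dx": 0, "dy": 0, "dz": -0.3, "rx": 0, "ry": -0.28, "rz": 0},
], hand=-1)

```text
time_s: 10.35
position: [0.4579, -0.2321, 0.0033]
orientation: [0.995, 0.012, -0.101, 0.002]
contact_force: [0.1, -0.0, -0.5]
gripper_width: 0.0853
grasp_force: 0.0
```

Run:
```python
from h import *
r=Rt(np.radians(1.26),np.radians(4.6-16)); plan((.4598,-.2318,.0035),r)
s,im,d=grab('wrist'); print(s['joints'].round(2),s['contact_force']); held(s,im,d,(283,210)); np.savez('pics/w5.npz',im=im,d=d,p=s['position'],o=s['orientation']); cv2.imwrite('pics/w5.png',im[:,:,::-1])
```

```text
plan dxyz cm [ 0.18 -0.03 -0.05] r [0.0027 0.0025 0.0027] rows>= 0.0 t 10.35
[ 0.62  0.67 -0.33  1.89  0.37  0.84 -1.49] [ 0.10206819 -0.01160348 -0.48021341]
held: x [12.5 41.4] y [-24.3  23.6] c [ 29.3  -0.3 -14.4] n(deg off) [-8.19  0.16] n 8619
```

View pics/w5.png

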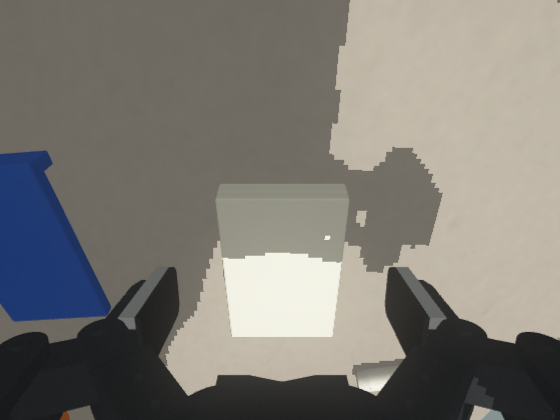

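The plate lies square between the open fingers (columns 218–348).

step_arm([
  {"dx": 0.15, "dy": 0, "dz": 0, "rx": 0, "ry": 0, "rz": 0},
  {"dx": 0.15, "dy": 0, "dz": 0, "rx": 0, "ry": 0, "rz": 0},
  {"dx": 0.15, "dy": 0, "dz": 0, "rx": 0, "ry": 0, "rz": 0},
  {"dx": 0.15, "dy": 0, "dz": 0, "rx": 0, "ry": 0, "rz": 0},
  {"dx": 0.15, "dy": 0, "dz": 0, "rx": 0, "ry": 0, "rz": 0},
], hand=1, squeeze=45)

```text
time_s: 11.02
position: [0.4597, -0.2324, 0.0037]
orientation: [0.995, 0.012, -0.101, 0.003]
contact_force: [-2.8, -0.4, 9.8]
gripper_width: 0.048
grasp_force: 44.9
```

step_arm([
  {"dx": 0, "dy": 0, "dz": -0.5, "rx": 0, "ry": 0, "rz": 0},
  {"dx": 0, "dy": 0, "dz": -4, "rx": 0, "ry": 0, "rz": 0},
  {"dx": 0, "dy": 0, "dz": -10, "rx": 0, "ry": 0, "rz": 0},
  {"dx": 0, "dy": 0, "dz": -16, "rx": 0, "ry": 0, "rz": 0},
  {"dx": 0, "dy": 0, "dz": -16, "rx": 0, "ry": 0, "rz": 0},
  {"dx": 0, "dy": 0, "dz": -16, "rx": 0, "ry": 0, "rz": 0},
])

```text
time_s: 11.78
position: [0.4915, -0.231, 0.1597]
orientation: [0.995, 0.012, -0.101, 0.002]
contact_force: [0.5, -0.0, -2.3]
gripper_width: 0.0479
grasp_force: 46.8
```

```bash
cat >> h.py <<'E'
LEAN=np.radians(16)
RG=Rt(YAW,SL-LEAN)   # tool on the deck, leaning
E
python3 - <<'E'
from h import *
import json
plan(fromdeck((93,-.8,38)),RG)
s=manip.observe(); S=json.load(open('S.json')); S.append((s['joints'].tolist(),s['position'].tolist(),s['orientation'].tolist())); json.dump(S,open('S.json','w')); print(s['joints'].round(2))
E
```

```text
plan dxyz cm [  1.32 -25.94   3.39] r [0.0021 0.412  0.085 ] rows>= 4.2 t 11.78
[ 0.65  0.48 -0.4   1.74  0.26  1.16 -1.41]
```

step_arm([
  {"dx": 0, "dy": -6, "dz": -1, "rx": 0, "ry": 0.1, "rz": 0.02},
  {"dx": 0, "dy": -12, "dz": -2, "rx": 0, "ry": 0.2, "rz": 0.04},
  {"dx": 0.5, "dy": -18, "dz": -2, "rx": 0, "ry": 0.3, "rz": 0.06},
  {"dx": 1.3, "dy": -24, "dz": -1, "rx": 0.002, "ry": 0.412, "rz": 0.085},
  {"dx": 1.32, "dy": -25.94, "dz": 1.5, "rx": 0.002, "ry": 0.412, "rz": 0.085},
  {"dx": 1.32, "dy": -25.94, "dz": 3.4, "rx": 0.002, "ry": 0.412, "rz": 0.085},
  {"dx": 1.32, "dy": -25.94, "dz": 3.4, "rx": 0.002, "ry": 0.412, "rz": 0.085},
  {"dx": 1.32, "dy": -25.94, "dz": 3.4, "rx": 0.002, "ry": 0.412, "rz": 0.085},
  {"dx": 1.32, "dy": -25.94, "dz": 3.4, "rx": 0.002, "ry": 0.412, "rz": 0.085},
])

```text
time_s: 12.9
position: [0.4919, 0.0281, 0.1239]
orientation: [0.994, -0.03, 0.105, 0.003]
contact_force: [0.2, 0.6, -0.4]
gripper_width: 0.0479
grasp_force: 46.9
```

```bash
cat > hd.py <<'E'
# held-plate and deck geometry, in deck mm
from h import *
import sys
s,im,d=grab('wrist'); n=sys.argv[1]; np.savez(f'pics/{n}.npz',im=im,d=d,p=s['position'],o=s['orientation']); cv2.imwrite(f'pics/{n}.png',im[:,:,::-1])
K,M=cam('wrist',s); D=todeck(cloud(d,K,M)).reshape(d.shape+(3,))
w=cv2.medianBlur(im,3); msk=np.zeros((422,562),np.uint8)
cv2.floodFill(w,msk,(283,int(sys.argv[2])),(0,0,0),(30,)*3,(30,)*3,4|cv2.FLOODFILL_FIXED_RANGE); L=cv2.erode(msk[1:-1,1:-1],np.ones((3,3),np.uint8))
q=D[L>0]; m=np.median(q,0); q=q[np.abs(q[:,2]-m[2])<8]
for _ in range(3):
    c=q.mean(0); nn=np.linalg.svd(q-c,full_matrices=False)[2][2]; nn*=np.sign(nn[2]); q=q[np.abs((q-c)@nn)<2.5]
h=np.percentile(q[:,0],99); e=q[q[:,0]>h-25]
print('plate head x %.1f'%h,'y edges',np.percentile(q[:,1],[.5,99.5]).round(1),'top z at ctr',c.round(1),'tilt deg',np.degrees(nn[:2]).round(2))
l=[np.polyfit(*zip(*[(x,f(e[np.abs(e[:,0]-x)<1.5][:,1])) for x in np.arange(h-23,h-2,2)]),1)[0] for f in (np.min,np.max)]; print('yaw deg',np.degrees(l).round(2))
for u in (270,300):
    z=D[40:230,u]; z=z[(z[:,2]<14)&(z[:,0]<172)]; print([(round(float(a[0])),round(float(a[2]))) for a in z[::3]][:32])
mids=[]
for v in range(60,200,5):
    ok=np.where((np.abs(D[v,:,2]-1-(-9+(D[v,:,0]-80)*.125))<5)&(np.abs(D[v,:,1])<65)&(D[v,:,0]<178))[0]
    if len(ok)>40 and abs(np.ptp(D[v,ok,1])-109)<3: mids.append((D[v,ok[0],1]+D[v,ok[-1],1])/2)
print('sheet mid y',np.mean(mids).round(2) if mids else None, len(mids)); print(s['joints'].round(2))
E
python3 hd.py w6 230; sed -i 's/Rt(YAW,SL))/RG)/' st.py; python3 st.py
```

```text
plate head x 134.8 y edges [-23.7  23.7] top z at ctr [97.9  2.4 44.2] tilt deg [-0.1  -0.04]
yaw deg [38.91 -1.57]
[(165, -140), (163, -139), (162, -137), (171, 2), (170, 3), (169, 3), (167, 1), (166, 1), (165, 0), (164, 2), (163, 3), (163, 7), (162, 11), (162, 13), (160, 11), (159, 12), (154, 0), (153, 0), (151, 0), (150, 0), (148, 0), (147, -1), (145, -1), (146, 4), (146, 8), (145, 10), (145, 13), (144, 13), (142, 12), (141, 14), (133, -2), (131, -3)]
[(165, -139), (163, -138), (162, -137), (171, 3), (170, 2), (169, 2), (167, 2), (166, 2), (165, 2), (163, 0), (163, 3), (163, 8), (163, 12), (161, 10), (160, 12), (159, 11), (154, 1), (153, 0), (151, 0), (150, -1), (148, 0), (146, -2), (145, -1), (145, 3), (146, 8), (146, 11), (145, 12), (144, 13), (142, 12), (141, 12), (133, -2), (131, -2)]
sheet mid y -0.04 28
[ 0.31  0.27 -0.51  2.17  0.34  0.55 -2.08]
12.95 tcp deck [93.99 -1.02 38.22] F deck [-0.76  0.14 -1.38] M [-0.01  0.31  0.  ] rot [ 0.   -0.06 -0.03] w 0.0479
```

step_arm([
  {"dx": 0.28, "dy": 0, "dz": 0.96, "rx": 0, "ry": 0, "rz": 0},
  {"dx": 0.55, "dy": 0, "dz": 1.92, "rx": 0, "ry": 0, "rz": 0},
  {"dx": 0.77, "dy": 0, "dz": 2.69, "rx": 0, "ry": 0, "rz": 0},
  {"dx": 0.77, "dy": 0, "dz": 2.69, "rx": 0, "ry": 0, "rz": 0},
  {"dx": 0.77, "dy": 0, "dz": 2.69, "rx": 0, "ry": 0, "rz": 0},
])

```text
time_s: 13.58
position: [0.5046, 0.0278, 0.0987]
orientation: [0.994, -0.029, 0.105, 0.003]
contact_force: [-0.1, -0.8, -0.9]
gripper_width: 0.0477
grasp_force: 46.9
```

```bash
python3 st.py
```

```text
13.57 tcp deck [93.39 -0.6  10.01] F deck [-0.48 -0.8  -0.8 ] M [-0.04  0.22  0.01] rot [-0.01 -0.01  0.02] w 0.0477
```

step_arm([
  {"dx": 0.03, "dy": 0, "dz": 0.1, "rx": 0, "ry": 0, "rz": 0},
  {"dx": 0.05, "dy": 0, "dz": 0.19, "rx": 0, "ry": 0, "rz": 0},
  {"dx": 0.05, "dy": 0, "dz": 0.19, "rx": 0, "ry": 0, "rz": 0},
])

```text
time_s: 13.95
position: [0.5056, 0.0276, 0.097]
orientation: [0.994, -0.029, 0.105, 0.003]
contact_force: [1.1, -0.8, -1.4]
gripper_width: 0.0478
grasp_force: 46.9
```

```bash
python3 st.py
```

```text
13.95 tcp deck [93.46 -0.76  8.05] F deck [ 0.4  -0.69 -1.76] M [ 0.04  0.3  -0.01] rot [-0.   -0.03  0.01] w 0.0478
```

step_arm([
  {"dx": 0.01, "dy": 0, "dz": 0.04, "rx": 0, "ry": 0, "rz": 0},
  {"dx": 0.02, "dy": 0, "dz": 0.08, "rx": 0, "ry": 0, "rz": 0},
  {"dx": 0.03, "dy": 0, "dz": 0.11, "rx": 0, "ry": 0, "rz": 0},
  {"dx": 0.03, "dy": 0, "dz": 0.11, "rx": 0, "ry": 0, "rz": 0},
])

```text
time_s: 14.45
position: [0.506, 0.0276, 0.0959]
orientation: [0.994, -0.029, 0.105, 0.003]
contact_force: [-0.4, -0.6, -1.2]
gripper_width: 0.0479
grasp_force: 46.9
```

step_arm([
  {"dx": 0.01, "dy": 0, "dz": 0.04, "rx": 0, "ry": 0, "rz": 0},
  {"dx": 0.02, "dy": 0, "dz": 0.08, "rx": 0, "ry": 0, "rz": 0},
  {"dx": 0.02, "dy": 0, "dz": 0.08, "rx": 0, "ry": 0, "rz": 0},
])

```text
time_s: 14.82
position: [0.5062, 0.0276, 0.0956]
orientation: [0.994, -0.029, 0.105, 0.003]
contact_force: [-9.3, 0.4, 16.5]
gripper_width: 0.048
grasp_force: 49.5
```

```bash
python3 st.py
```

```text
14.82 tcp deck [93.38 -0.7   6.5 ] F deck [-0.43 -0.14 18.94] M [-0.16  1.53  0.03] rot [ 0.03 -0.02  0.02] w 0.048
```

step_arm([
  {"dx": -0.015, "dy": 0, "dz": -0.055, "rx": 0, "ry": 0, "rz": 0},
  {"dx": -0.11, "dy": 0, "dz": -0.028, "rx": 0, "ry": 0, "rz": 0},
  {"dx": -0.21, "dy": 0, "dz": 0, "rx": 0, "ry": 0, "rz": 0},
  {"dx": -0.3, "dy": 0, "dz": 0.027, "rx": 0, "ry": 0, "rz": 0},
  {"dx": -0.4, "dy": 0, "dz": 0.055, "rx": 0, "ry": 0, "rz": 0},
  {"dx": -0.45, "dy": 0, "dz": 0.069, "rx": 0, "ry": 0, "rz": 0},
  {"dx": -0.5, "dy": 0, "dz": 0.083, "rx": 0, "ry": 0, "rz": 0},
  {"dx": -0.5, "dy": 0, "dz": 0.083, "rx": 0, "ry": 0, "rz": 0},
])

```text
time_s: 15.82
position: [0.5019, 0.0279, 0.0935]
orientation: [0.994, -0.029, 0.105, 0.003]
contact_force: [0.3, 0.9, 6.3]
gripper_width: 0.0477
grasp_force: 47.7
```

```bash
python3 st.py
```

```text
15.82 tcp deck [88.58 -0.67  6.66] F deck [3.13 0.93 5.42] M [-0.02  0.   -0.01] rot [-0.01 -0.05  0.01] w 0.0477
```

step_arm([
  {"dx": -0.06, "dy": 0, "dz": 0.014, "rx": 0, "ry": 0, "rz": 0},
  {"dx": -0.12, "dy": 0, "dz": 0.03, "rx": 0, "ry": 0, "rz": 0},
  {"dx": -0.18, "dy": 0, "dz": 0.045, "rx": 0, "ry": 0, "rz": 0},
  {"dx": -0.24, "dy": 0, "dz": 0.062, "rx": 0, "ry": 0, "rz": 0},
  {"dx": -0.24, "dy": 0, "dz": 0.062, "rx": 0, "ry": 0, "rz": 0},
])

```text
time_s: 16.45
position: [0.4994, 0.028, 0.0922]
orientation: [0.994, -0.029, 0.105, 0.003]
contact_force: [0.2, 0.2, 4.5]
gripper_width: 0.0477
grasp_force: 47.5
```

```bash
python3 st.py
```

```text
16.45 tcp deck [85.76 -0.73  6.69] F deck [2.28 0.18 3.9 ] M [ 0.04  0.05 -0.02] rot [-0.   -0.02  0.01] w 0.0477
```

step_arm([
  {"dx": -0.03, "dy": 0, "dz": 0.008, "rx": 0, "ry": 0, "rz": 0},
  {"dx": -0.06, "dy": 0, "dz": 0.016, "rx": 0, "ry": 0, "rz": 0},
  {"dx": -0.06, "dy": 0, "dz": 0.016, "rx": 0, "ry": 0, "rz": 0},
])

```text
time_s: 16.82
position: [0.4993, 0.028, 0.0921]
orientation: [0.994, -0.029, 0.105, 0.003]
contact_force: [4.2, -0.2, 3.2]
gripper_width: 0.0475
grasp_force: 47.3
```

```bash
python3 st.py
```

```text
16.82 tcp deck [85.64 -0.74  6.7 ] F deck [5.25 0.01 0.88] M [-0.12 -0.86  0.04] rot [-0.01 -0.06  0.  ] w 0.0475
```

step_arm([
  {"dx": -0.02, "dy": 0, "dz": 0.01, "rx": 0, "ry": 0, "rz": 0},
  {"dx": -0.02, "dy": 0, "dz": 0.01, "rx": 0, "ry": 0, "rz": 0},
])

```text
time_s: 17.08
position: [0.4993, 0.028, 0.0921]
orientation: [0.994, -0.029, 0.105, 0.003]
contact_force: [4.8, -1.2, 4.8]
gripper_width: 0.0477
grasp_force: 47.5
```

```bash
python3 st.py
```

```text
17.07 tcp deck [85.66 -0.72  6.69] F deck [ 6.57 -0.95  1.95] M [-0.17 -1.11  0.1 ] rot [-0.01 -0.09  0.  ] w 0.0477
```

step_arm([
  {"dx": 0, "dy": 0, "dz": 0, "rx": 0, "ry": 0, "rz": 0},
  {"dx": 0, "dy": 0, "dz": 0, "rx": 0, "ry": 0, "rz": 0},
  {"dx": 0, "dy": 0, "dz": 0, "rx": 0, "ry": 0, "rz": 0},
  {"dx": -0.8, "dy": 0, "dz": -3, "rx": 0, "ry": 0, "rz": 0},
  {"dx": -2, "dy": 0, "dz": -8, "rx": 0, "ry": -0.1, "rz": 0},
  {"dx": -3, "dy": -3, "dz": -13, "rx": 0, "ry": -0.2, "rz": 0},
  {"dx": -3, "dy": -3, "dz": -13, "rx": 0, "ry": -0.2, "rz": 0},
  {"dx": -3, "dy": -3, "dz": -13, "rx": 0, "ry": -0.2, "rz": 0},
], hand=-1)

```text
time_s: 18.08
position: [0.444, 0.061, 0.2122]
orientation: [1.0, -0.03, 0.005, 0.0]
contact_force: [-0.3, 0.3, -0.1]
gripper_width: 0.0851
grasp_force: 0.0
```

Run:
```python
from h import *
s,im,d=grab('wrist'); np.savez('pics/w7.npz',im=im,d=d,p=s['position'],o=s['orientation']); cv2.imwrite('pics/w7.png',im[:,:,::-1]); print(s['position'],s['joints'].round(2))
```

```text
[0.44400723 0.0609848  0.21224392] [ 0.38  0.15 -0.63  2.04  0.11  0.97 -1.94]
```

View pics/w7.png

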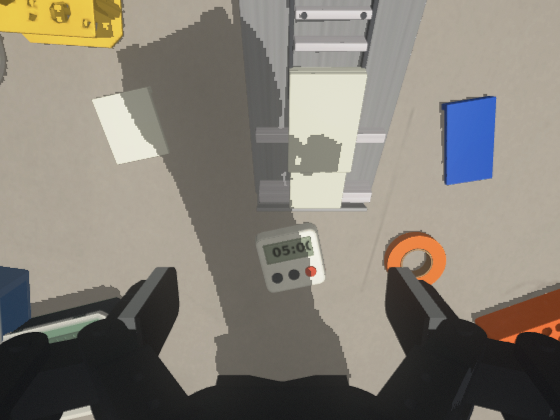

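The long plate lies on the deck from row 68 to row 173, in line with the bottom plate, which is still exposed below it (rows 173–208). The short plate is at (131,125), partly in shadow.

Run:
```python
from h import *
f=np.load('pics/w7.npz'); im,d=f['im'],f['d']; s=dict(position=f['p'],orientation=f['o']); K,M=cam('wrist',s); P=cloud(d,K,M); D=todeck(P).reshape(P.shape)
for nm,lo,hi,xr in (('long',10.5,16,(20,140)),('bot',4.5,9.5,(-10,48))):
    q=D[(D[...,2]>lo)&(D[...,2]<hi)&(np.abs(D[...,1])<32)&(D[...,0]>xr[0])&(D[...,0]<xr[1])]
    r=cv2.minAreaRect(q[:,:2].astype(np.float32)); print(nm,len(q),'x',np.percentile(q[:,0],[.5,99.5]).round(1),'y',np.percentile(q[:,1],[.5,99.5]).round(1),'z',np.median(q[:,2]).round(1),r)
m=((P[...,2]>.005)&(P[...,2]<.018)&(np.abs(P[...,0]-.503)<.06)&(np.abs(P[...,1]-.203)<.06)).astype(np.uint8)
m=cv2.morphologyEx(m,cv2.MORPH_OPEN,np.ones((5,5),np.uint8)); q=P[m>0]; print('short',m.sum(),q.mean(0).round(4),cv2.minAreaRect((q[:,:2]*1000).astype(np.float32)))
g=np.asarray(cv2.cvtColor(im,cv2.COLOR_RGB2HSV)); L=((g[...,1]<40)&(m>0)).astype(np.uint8)
k=max(cv2.findContours(L,cv2.RETR_EXTERNAL,cv2.CHAIN_APPROX_NONE)[0],key=cv2.contourArea)[:,0]
print(cv2.minAreaRect((onplane(k,K,M,.010)[:,:2]*1000).astype(np.float32)))
```

```text
long 7013 x [ 46.8 126.5] y [-24.6  24.7] z 12.8 ((86.16680145263672, -0.1338214874267578), (81.41934204101562, 50.213294982910156), 0.16225846111774445)
bot 1926 x [ 0.5 41.6] y [-22.5  23. ] z 6.9 ((21.14622688293457, 0.051670074462890625), (42.51803970336914, 46.18405532836914), 0.41503196954727173)
short 3888 [0.5045 0.202  0.0103] ((503.09283447265625, 202.7869873046875), (63.700313568115234, 55.447486877441406), 8.412967681884766)
((503.371826171875, 202.58383178710938), (63.674644470214844, 56.6158447265625), 8.32471752166748)
```

Run:
```python
from h import *
r=Rt(np.radians(8.4),np.radians(5.9-16)); g=np.array([.5036,.2024,.0037]); plan(g-r.apply([0,0,.06]),r)
```

```text
plan dxyz cm [  6.02 -14.71  14.96] r [-0.0169 -0.1846 -0.2058] rows>= 3.5 t 18.12
```

step_arm([
  {"dx": 2, "dy": -6, "dz": 0, "rx": 0, "ry": -0.06, "rz": -0.08},
  {"dx": 4, "dy": -11, "dz": 1, "rx": -0.01, "ry": -0.12, "rz": -0.16},
  {"dx": 6, "dy": -14.7, "dz": 5, "rx": -0.017, "ry": -0.185, "rz": -0.206},
  {"dx": 6, "dy": -14.7, "dz": 10, "rx": -0.017, "ry": -0.185, "rz": -0.206},
  {"dx": 6, "dy": -14.7, "dz": 15, "rx": -0.017, "ry": -0.185, "rz": -0.206},
  {"dx": 6, "dy": -14.7, "dz": 15, "rx": -0.017, "ry": -0.185, "rz": -0.206},
  {"dx": 6, "dy": -14.7, "dz": 15, "rx": -0.017, "ry": -0.185, "rz": -0.206},
])

```text
time_s: 19.0
position: [0.5146, 0.2047, 0.0646]
orientation: [0.993, 0.073, -0.087, 0.006]
contact_force: [-0.5, 0.7, 0.2]
gripper_width: 0.0854
grasp_force: 0.0
```

Run:
```python
from h import *
r=Rt(np.radians(8.4),np.radians(5.9-16)); g=np.array([.5036,.2024,.0037]); plan(g,r); print(manip.observe()['joints'].round(2))
```

```text
plan dxyz cm [-0.05  0.07  6.19] r [-0.0004 -0.0012  0.0007] rows>= 1.0 t 19.0
[ 0.05  0.68 -0.62  1.77  0.37  1.   -2.15]
```

step_arm([
  {"dx": -0.05, "dy": 0.07, "dz": 3, "rx": 0, "ry": 0, "rz": 0},
  {"dx": -0.05, "dy": 0.07, "dz": 5.5, "rx": 0, "ry": 0, "rz": 0},
  {"dx": -0.05, "dy": 0.07, "dz": 6.17, "rx": 0, "ry": 0, "rz": 0},
  {"dx": -0.05, "dy": 0.07, "dz": 6.17, "rx": 0, "ry": 0, "rz": 0},
  {"dx": -0.05, "dy": 0.07, "dz": 6.17, "rx": 0, "ry": 0, "rz": 0},
])

```text
time_s: 19.62
position: [0.5041, 0.2023, 0.004]
orientation: [0.994, 0.073, -0.087, 0.006]
contact_force: [-0.0, 0.2, 0.2]
gripper_width: 0.0852
grasp_force: 0.0
```

step_arm([
  {"dx": 0, "dy": 0, "dz": 0, "rx": 0, "ry": 0, "rz": 0},
  {"dx": 0, "dy": 0, "dz": 0, "rx": 0, "ry": 0, "rz": 0},
  {"dx": 0, "dy": 0, "dz": 0, "rx": 0, "ry": 0, "rz": 0},
  {"dx": 0, "dy": 0, "dz": 0, "rx": 0, "ry": 0, "rz": 0},
  {"dx": 0, "dy": 0, "dz": 0, "rx": 0, "ry": 0, "rz": 0},
], hand=1, squeeze=45)

```text
time_s: 20.25
position: [0.5036, 0.2022, 0.0034]
orientation: [0.993, 0.073, -0.087, 0.006]
contact_force: [-1.9, -2.7, 12.5]
gripper_width: 0.0515
grasp_force: 44.7
```

step_arm([
  {"dx": 0, "dy": 0, "dz": -0.5, "rx": 0, "ry": 0, "rz": 0},
  {"dx": -0.5, "dy": 0, "dz": -4, "rx": 0, "ry": 0, "rz": 0},
  {"dx": -1.5, "dy": 0, "dz": -10, "rx": 0, "ry": 0, "rz": 0},
  {"dx": -3, "dy": 0, "dz": -16, "rx": 0, "ry": 0, "rz": 0},
  {"dx": -4, "dy": 0, "dz": -20, "rx": 0, "ry": 0, "rz": 0},
  {"dx": -4, "dy": 0, "dz": -20, "rx": 0, "ry": 0, "rz": 0},
  {"dx": -4, "dy": 0, "dz": -20, "rx": 0, "ry": 0, "rz": 0},
])

```text
time_s: 21.12
position: [0.4986, 0.2011, 0.2059]
orientation: [0.993, 0.073, -0.088, 0.007]
contact_force: [-0.5, -0.3, -2.0]
gripper_width: 0.0515
grasp_force: 47.5
```

Run:
```python
from h import *
plan(fromdeck((140,-.7,45)),RG); s=manip.observe(); print(s['joints'].round(2))
```

```text
plan dxyz cm [ 1.42 17.74  5.29] r [-0.0032  0.3845  0.2077] rows>= 3.0 t 21.12
[ 0.12  0.47 -0.71  1.72  0.25  1.23 -2.08]
```

step_arm([
  {"dx": 0, "dy": 6, "dz": 0, "rx": 0, "ry": 0.12, "rz": 0.07},
  {"dx": 0, "dy": 12, "dz": 0, "rx": -0.002, "ry": 0.25, "rz": 0.14},
  {"dx": 1, "dy": 17, "dz": 1, "rx": -0.003, "ry": 0.385, "rz": 0.208},
  {"dx": 1.42, "dy": 17.7, "dz": 3.5, "rx": -0.003, "ry": 0.385, "rz": 0.208},
  {"dx": 1.42, "dy": 17.7, "dz": 5.3, "rx": -0.003, "ry": 0.385, "rz": 0.208},
  {"dx": 1.42, "dy": 17.7, "dz": 5.3, "rx": -0.003, "ry": 0.385, "rz": 0.208},
  {"dx": 1.42, "dy": 17.7, "dz": 5.3, "rx": -0.003, "ry": 0.385, "rz": 0.208},
  {"dx": 1.42, "dy": 17.7, "dz": 5.3, "rx": -0.003, "ry": 0.385, "rz": 0.208},
])

```text
time_s: 22.12
position: [0.5298, 0.0272, 0.1523]
orientation: [0.994, -0.029, 0.105, 0.003]
contact_force: [0.5, 0.5, 0.1]
gripper_width: 0.0517
grasp_force: 47.5
```

```bash
python3 hd.py w8 230; python3 st.py
```

```text
plate head x 173.7 y edges [-24.   26.7] top z at ctr [144.5   3.5  51.9] tilt deg [ 0.3  -0.06]
yaw deg [55.7   3.21]
[(172, -142), (169, -142), (167, -139), (165, -137), (162, -138), (160, -138), (158, -136), (156, -134), (154, -133), (152, -131), (149, -131), (147, -129), (145, -128), (142, -128), (140, -126), (138, -126), (136, -124), (134, -122), (134, -116), (172, 2), (170, 3), (168, 3), (166, 1), (164, 2), (163, 2), (163, 6), (163, 9), (163, 11), (161, 12), (159, 11), (151, 0), (149, 0)]
[(172, -141), (169, -142), (167, -141), (165, -138), (163, -137), (160, -137), (158, -135), (156, -133), (154, -133), (151, -132), (149, -132), (147, -129), (145, -128), (143, -127), (140, -125), (138, -125), (135, -125), (134, -122), (134, -116), (172, 2), (171, 4), (168, 1), (166, 2), (164, 0), (163, 2), (163, 6), (162, 8), (163, 11), (161, 12), (159, 11), (150, 0), (149, 0)]
sheet mid y 0.01 8
[ 0.38  0.3  -0.59  2.06  0.35  0.65 -2.06]
22.18 tcp deck [140.82   0.26  45.55] F deck [ 0.54  0.51 -0.35] M [ 0.03  0.26 -0.02] rot [-0.04 -0.1  -0.  ] w 0.0518
```

View pics/w8.png

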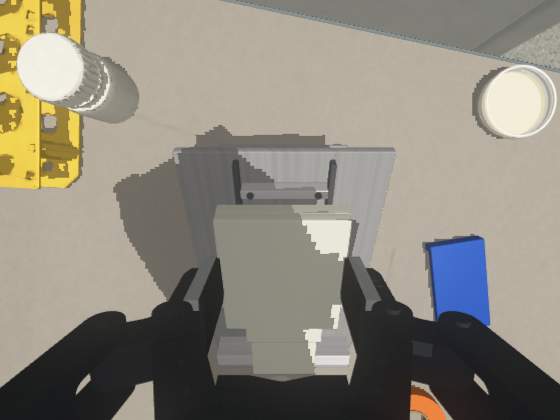

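The view shows the short plate square above the deck (head edge at row 206), with the long plate's lower part below it and the bottle and dish clear.

step_arm([
  {"dx": 0.28, "dy": 0.05, "dz": 0.96, "rx": 0, "ry": 0, "rz": 0},
  {"dx": 0.55, "dy": 0.1, "dz": 1.92, "rx": 0, "ry": 0, "rz": 0},
  {"dx": 0.83, "dy": 0.1, "dz": 2.9, "rx": 0, "ry": 0, "rz": 0},
  {"dx": 0.83, "dy": 0.1, "dz": 2.9, "rx": 0, "ry": 0, "rz": 0},
  {"dx": 0.83, "dy": 0.1, "dz": 2.9, "rx": 0, "ry": 0, "rz": 0},
  {"dx": 0.83, "dy": 0.1, "dz": 2.9, "rx": 0, "ry": 0, "rz": 0},
])

```text
time_s: 22.92
position: [0.5436, 0.0252, 0.1255]
orientation: [0.994, -0.03, 0.105, 0.003]
contact_force: [-1.0, -1.3, -0.7]
gripper_width: 0.0513
grasp_force: 47.5
```

```bash
python3 st.py
```

```text
22.93 tcp deck [140.53  -0.88  15.31] F deck [-1.19 -1.41 -0.22] M [-0.    0.24 -0.01] rot [-0.04 -0.08 -0.02] w 0.0513
```

step_arm([
  {"dx": 0.02, "dy": 0, "dz": 0.06, "rx": 0, "ry": 0, "rz": 0},
  {"dx": 0.03, "dy": 0, "dz": 0.12, "rx": 0, "ry": 0, "rz": 0},
  {"dx": 0.05, "dy": 0, "dz": 0.17, "rx": 0, "ry": 0, "rz": 0},
  {"dx": 0.05, "dy": 0, "dz": 0.17, "rx": 0, "ry": 0, "rz": 0},
])

```text
time_s: 23.42
position: [0.5444, 0.0251, 0.1236]
orientation: [0.994, -0.03, 0.105, 0.003]
contact_force: [0.1, 0.1, -1.6]
gripper_width: 0.0514
grasp_force: 47.5
```

```bash
python3 st.py
```

```text
23.43 tcp deck [140.34  -0.89  13.32] F deck [-0.65  0.1  -1.44] M [-0.03  0.23  0.01] rot [-0.04 -0.06 -0.02] w 0.0514
```

step_arm([
  {"dx": 0.01, "dy": 0, "dz": 0.03, "rx": 0, "ry": 0, "rz": 0},
  {"dx": 0.02, "dy": 0, "dz": 0.06, "rx": 0, "ry": 0, "rz": 0},
  {"dx": 0.02, "dy": 0, "dz": 0.06, "rx": 0, "ry": 0, "rz": 0},
])

```text
time_s: 23.8
position: [0.5447, 0.0251, 0.1231]
orientation: [0.994, -0.03, 0.105, 0.003]
contact_force: [0.0, -0.5, -1.7]
gripper_width: 0.0516
grasp_force: 47.5
```

```bash
python3 st.py
```

```text
23.8 tcp deck [140.39  -0.9   12.69] F deck [-0.77 -0.51 -1.56] M [0.03 0.31 0.03] rot [-0.04 -0.06 -0.02] w 0.0516
```

step_arm([
  {"dx": 0.01, "dy": 0, "dz": 0.03, "rx": 0, "ry": 0, "rz": 0},
  {"dx": 0.01, "dy": 0, "dz": 0.05, "rx": 0, "ry": 0, "rz": 0},
  {"dx": 0.01, "dy": 0, "dz": 0.05, "rx": 0, "ry": 0, "rz": 0},
])

```text
time_s: 24.18
position: [0.5449, 0.0251, 0.1228]
orientation: [0.994, -0.03, 0.105, 0.003]
contact_force: [-3.3, -0.4, 4.1]
gripper_width: 0.0516
grasp_force: 48.6
```

```bash
python3 st.py
```

```text
24.18 tcp deck [140.42  -0.9   12.33] F deck [-0.92 -0.56  5.14] M [-0.04  0.65 -0.02] rot [-0.03 -0.06 -0.01] w 0.0516
```

step_arm([
  {"dx": 0.01, "dy": 0, "dz": 0.03, "rx": 0, "ry": 0, "rz": 0},
  {"dx": 0.01, "dy": 0, "dz": 0.03, "rx": 0, "ry": 0, "rz": 0},
])

```text
time_s: 24.42
position: [0.545, 0.0251, 0.1227]
orientation: [0.994, -0.03, 0.105, 0.003]
contact_force: [-8.1, -0.3, 11.4]
gripper_width: 0.0515
grasp_force: 49.8
```

```bash
python3 st.py
```

```text
24.43 tcp deck [140.47  -0.85  12.21] F deck [-1.8  -0.81 13.82] M [-0.11  1.22  0.06] rot [-0.02 -0.06 -0.01] w 0.0515
```

step_arm([
  {"dx": -0.01, "dy": 0, "dz": -0.03, "rx": 0, "ry": 0, "rz": 0},
  {"dx": -0.06, "dy": 0, "dz": -0.018, "rx": 0, "ry": 0, "rz": 0},
  {"dx": -0.11, "dy": 0, "dz": -0.005, "rx": 0, "ry": 0, "rz": 0},
  {"dx": -0.16, "dy": 0, "dz": 0.01, "rx": 0, "ry": 0, "rz": 0},
  {"dx": -0.2, "dy": 0, "dz": 0.022, "rx": 0, "ry": 0, "rz": 0},
  {"dx": -0.2, "dy": 0, "dz": 0.022, "rx": 0, "ry": 0, "rz": 0},
])

```text
time_s: 25.18
position: [0.5439, 0.0253, 0.1223]
orientation: [0.994, -0.03, 0.106, 0.003]
contact_force: [0.4, 0.3, 6.6]
gripper_width: 0.0516
grasp_force: 48.5
```

```bash
python3 st.py
```

```text
25.18 tcp deck [139.25  -0.74  12.35] F deck [3.43 0.34 5.61] M [-0.01 -0.15  0.05] rot [-0.06 -0.15 -0.02] w 0.0516
```

step_arm([
  {"dx": -0.05, "dy": 0, "dz": 0.01, "rx": 0, "ry": 0, "rz": 0},
  {"dx": -0.1, "dy": 0, "dz": 0.025, "rx": 0, "ry": 0, "rz": 0},
  {"dx": -0.1, "dy": 0, "dz": 0.025, "rx": 0, "ry": 0, "rz": 0},
])

```text
time_s: 25.55
position: [0.5429, 0.0254, 0.1218]
orientation: [0.994, -0.03, 0.106, 0.003]
contact_force: [0.1, -0.2, 5.3]
gripper_width: 0.0517
grasp_force: 48.4
```

```bash
python3 st.py
```

```text
25.55 tcp deck [138.09  -0.73  12.37] F deck [ 2.53 -0.2   4.63] M [ 0.02  0.   -0.02] rot [-0.06 -0.14 -0.01] w 0.0517
```

step_arm([
  {"dx": -0.04, "dy": 0, "dz": 0.01, "rx": 0, "ry": 0, "rz": 0},
  {"dx": -0.08, "dy": 0, "dz": 0.022, "rx": 0, "ry": 0, "rz": 0},
  {"dx": -0.08, "dy": 0, "dz": 0.022, "rx": 0, "ry": 0, "rz": 0},
])

```text
time_s: 25.92
position: [0.5421, 0.0254, 0.1213]
orientation: [0.994, -0.03, 0.106, 0.003]
contact_force: [-0.6, 0.1, 5.1]
gripper_width: 0.0515
grasp_force: 48.4
```

```bash
python3 st.py
```

```text
25.93 tcp deck [137.24  -0.74  12.36] F deck [1.89 0.04 4.77] M [ 0.02 -0.04 -0.03] rot [-0.06 -0.14 -0.02] w 0.0515
```

step_arm([
  {"dx": -0.03, "dy": 0, "dz": 0.01, "rx": 0, "ry": 0, "rz": 0},
  {"dx": -0.06, "dy": 0, "dz": 0.018, "rx": 0, "ry": 0, "rz": 0},
  {"dx": -0.06, "dy": 0, "dz": 0.018, "rx": 0, "ry": 0, "rz": 0},
])

```text
time_s: 26.3
position: [0.5416, 0.0255, 0.1211]
orientation: [0.994, -0.03, 0.106, 0.003]
contact_force: [0.2, 0.7, 5.2]
gripper_width: 0.0515
grasp_force: 48.4
```

```bash
python3 st.py
```

```text
26.3 tcp deck [136.66  -0.74  12.35] F deck [2.59 0.76 4.48] M [ 0.   -0.07 -0.04] rot [-0.06 -0.14 -0.02] w 0.0515
```

step_arm([
  {"dx": -0.03, "dy": 0, "dz": 0.009, "rx": 0, "ry": 0, "rz": 0},
  {"dx": -0.06, "dy": 0, "dz": 0.017, "rx": 0, "ry": 0, "rz": 0},
  {"dx": -0.06, "dy": 0, "dz": 0.017, "rx": 0, "ry": 0, "rz": 0},
])

```text
time_s: 26.68
position: [0.5413, 0.0255, 0.1209]
orientation: [0.994, -0.03, 0.106, 0.003]
contact_force: [1.0, -0.5, 6.0]
gripper_width: 0.0516
grasp_force: 48.4
```

```bash
python3 st.py
```

```text
26.68 tcp deck [136.33  -0.72  12.36] F deck [ 3.74 -0.42  4.86] M [ 0.01 -0.36 -0.01] rot [-0.06 -0.17 -0.02] w 0.0516
```

step_arm([
  {"dx": -0.03, "dy": 0, "dz": 0.009, "rx": 0, "ry": 0, "rz": 0},
  {"dx": -0.05, "dy": 0, "dz": 0.015, "rx": 0, "ry": 0, "rz": 0},
  {"dx": -0.05, "dy": 0, "dz": 0.015, "rx": 0, "ry": 0, "rz": 0},
])

```text
time_s: 27.05
position: [0.5413, 0.0255, 0.1209]
orientation: [0.994, -0.03, 0.106, 0.003]
contact_force: [3.7, -1.7, 5.3]
gripper_width: 0.0517
grasp_force: 48.3
```

```bash
python3 st.py
```

```text
27.05 tcp deck [136.29  -0.71  12.38] F deck [ 5.85 -1.5   2.93] M [-0.01 -0.83  0.02] rot [-0.07 -0.22 -0.02] w 0.0517
```

The stop is felt: motion halted at 136.3 and the force rose to 5.9 N. Now I'll release.

step_arm([
  {"dx": 0, "dy": 0, "dz": 0, "rx": 0, "ry": 0, "rz": 0},
  {"dx": 0, "dy": 0, "dz": 0, "rx": 0, "ry": 0, "rz": 0},
  {"dx": 0, "dy": 0, "dz": 0, "rx": 0, "ry": 0, "rz": 0},
  {"dx": -0.8, "dy": 0, "dz": -3, "rx": 0, "ry": 0, "rz": 0},
  {"dx": -3, "dy": 0, "dz": -8, "rx": 0, "ry": -0.1, "rz": 0},
  {"dx": -6, "dy": 0, "dz": -12, "rx": 0, "ry": -0.2, "rz": 0},
  {"dx": -6, "dy": 0, "dz": -12, "rx": 0, "ry": -0.2, "rz": 0},
  {"dx": -6, "dy": 0, "dz": -12, "rx": 0, "ry": -0.2, "rz": 0},
], hand=-1)

```text
time_s: 28.05
position: [0.4565, 0.03, 0.2244]
orientation: [1.0, -0.03, 0.006, -0.0]
contact_force: [0.9, 0.5, -0.2]
gripper_width: 0.0852
grasp_force: 0.0
```

Run:
```python
from h import *
s,im,d=grab('wrist'); cv2.imwrite('pics/w9.png',im[:,:,::-1]); K,M=cam('wrist',s); P=cloud(d,K,M); D=todeck(P).reshape(P.shape)
for nm,lo,hi,xr in (('short',16.5,22,(90,180)),('long',10.5,16,(20,107)),('bot',4.5,9.5,(-10,48))):
    q=D[(D[...,2]>lo)&(D[...,2]<hi)&(np.abs(D[...,1])<34)&(D[...,0]>xr[0])&(D[...,0]<xr[1])]
    if len(q): print(nm,len(q),'x',np.percentile(q[:,0],[.5,99.5]).round(1),'y',np.percentile(q[:,1],[.5,99.5]).round(1),'z',np.median(q[:,2]).round(1),cv2.minAreaRect(q[:,:2].astype(np.float32)))
    c=q.mean(0); n=np.linalg.svd(q-c,full_matrices=False)[2][2]; print('  tilt',np.degrees(n[:2]*np.sign(n[2])).round(2))
print(s['time_s'],s['position'])
```

```text
short 7969 x [105.9 169. ] y [-26.7  26.6] z 18.8 ((137.38906860351562, -0.09418678283691406), (64.2275390625, 54.13136291503906), 0.07889652252197266)
  tilt [ 0.11 -0.08]
long 3624 x [ 47.2 101.5] y [-24.7  24.6] z 12.9 ((74.11787414550781, -0.06793212890625), (56.03363800048828, 49.982784271240234), 0.05413516238331795)
  tilt [ 0.05 -0.02]
bot 1675 x [ 0.7 41.6] y [-22.6  22.8] z 6.9 ((21.38567352294922, 0.04590797424316406), (45.920841217041016, 42.05710983276367), 89.92831420898438)
  tilt [-0.04  0.06]
28.05 [0.45651579 0.030006   0.224401  ]
```

View pics/w9.png

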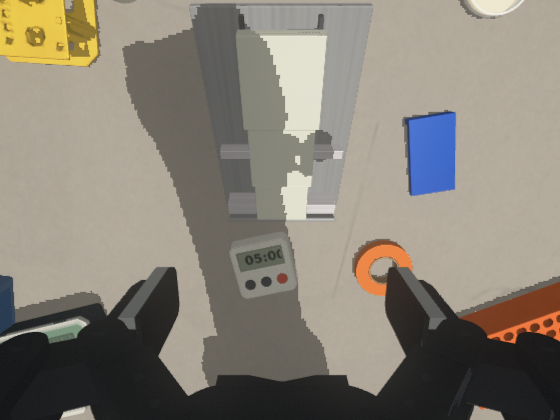

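All three plates lie square and flat: the short plate covers rows 32–130, with the long and bottom plates exposed below it to row 219. The arm is clear of everything, so I'm handing the job in.

```bash
python3 -c "
from h import *
print(job.job_done())"
```

```text
the job is handed in; nothing more can be done
None
```

I hung the long plate and then the short one, each square, in line and felt to bear on its stop bar, and handed the job in at about 28 s; the bottom plate shows about 46 mm as asked, but the long plate shows about 59 mm, just over the 50 ± 7 guide, because that is where the stops are clamped.

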